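# Put bars and quoins away in the pinned tray stack and latch its lid

## Robot

A 6-joint arm with a two-finger parallel gripper is mounted at the origin on a cart in front of the work surface, level with it; the furniture and walls round the work are solid. World frame = base frame: x ahead of the robot, y to its left, z up, the work surface at z = 0. Lengths are in m, angles in rad, forces in N, time in s.
With the tool pointing down it reaches from about 0.35 to 0.775 m from the base axis. Payload 5.5 kg.
Tool frame: the origin (TCP) lies on the mounting face of the last link; the fingertips stand 173 mm ahead of it and the grasp point (between the pads) lies 155 mm ahead of it; z points along the fingers, y is the direction in which the jaws open and shut (so a half turn about z gives the same grasp; the last joint's range is limited). The gripper opens to 85 mm and grips with 20 to 120 N. Pads are 22 mm wide; open, the fingers measure 114 mm over their backs; the gripper's body (76 mm by 85 mm) begins 54 mm behind the grasp point. The pads swing forward as they close: fully open they stand 13 mm farther back than shut.
Start: joints at [1.122, 0.313, 0.046, 1.304, 0, 1.431], TCP at [0.175, 0.548, 0.405] pointing down, gripper open.
Joint ranges: [-2.76, 2.76], [-0.86, 1.69], [-1.03, 1.26], [-2.2, 2.34], [-1.47, 1.5], [-3.14, 3.14]. Speed limits (rad/s): [2.57, 2.57, 3.14, 3.14, 3.14, 3.14].

## Interface

Orientations are given as a unit quaternion [w, x, y, z].
In Python, from workcell import * gives the robot as it stands. The module is installed in compiled form; this text tells all that it offers.
- The arm moves only by the shell command python3 -m crank 'ROWS' [FORCE]. ROWS is JSON, a list of rows, each a list of 7 numbers: the shift along the tool's x, y, z in mm, then the turn, a rotation vector about the tool's x, y, z in degrees, then the opening, from 0 (shut) to 1 (fully open). A call has exactly 8 rows; each row shifts and turns the commanded pose from where the row before left it, along the tool's axes as they then stand; what a row does not reach is not made up. A row lasts 1/8 s, in which the tool goes at most 62.5 mm and 10.7 degrees, less where a joint would pass 70% of its speed; a pose out of reach is approached as far as the arm can. A call with a gripper value outside its range is refused whole. The fingers move at their own pace and stop on an object; FORCE is the grip in N (left out, the last holds). Time passes only in rows, so rows that do not move let the fingers close, or fill a call up. It gives the time, the measured TCP pose, the force and the opening at its end, in the units of the state.
- get_state(): the state, without advancing time (a new reading comes with each control period).
- read_camera(name): name is "scene" or "top" or "wrist"; returns the picture (420x560x3 uint8, blue, green, red); there is no depth.
- calibration(name): a dict with "fx", "fy", "cx", "cy" (pixels), "extrinsics" (4x4, takes a point from world to camera coordinates). Camera axes: x right, y down, z forward; pixel columns grow to the right and rows downward; lengths in m; the calibration is good to about 2 mm. A picture is of the moment at which its call begins: read the wrist's pose just before it. calibration takes no time and is no camera call; for the wrist camera it gives the pose at the moment of the call.
- hand_in(): hands the job in, once; it reports no verdict.
The state is a dict: "clock": time; "joint_pos": joint angles; "qvel": joint speeds; "tau": joint torques, N m; "tcp_pos": TCP position; "orientation": TCP orientation; "wrist_force": force on the tool from outside, world axes, zero at the start; "ft_torque": the same for the moment, N m; "finger_gap": finger opening in m.
Only numpy, scipy, OpenCV 4.12 (cv2) and the standard library are available. Lean on these libraries where they do the work, as an engineer would, in place of code of your own. Each camera call takes 0.05 s, during which the arm holds its last target.

## Task

Put the loose spacing bars and quoins away in the tray stack: squeeze the two tabs on the lid of the grey tray, lift the lid off and set it aside, stack the blue tray on the grey one with every metal bar in it, and the green tray on the blue one with every quoin in it, each with its corner pins right down in the sockets below. Finish by putting the lid on the green tray, fully seated, with both tabs sprung out so that it is latched. Leave the other tools on the bench alone.

Things in the scene. Friction and masses are not known exactly. Their poses are not given: they have to be found in the camera images.
- base_tray: Dark grey bottom tray, screwed down, full of wooden strips, latched under the lid at the start. 172 x 140 x 35 mm (its x, y, z); origin at the centre of its underside, on the bench; rim 35 mm up. Open 11 mm square sockets, over 30 mm deep, in its four top corners at x +-77.5, y +-61.5 mm. Keepers in the middle of both x walls hold the lid's bolts.
- bar_tray_center (a point): Blue loose tray for the bars; starts empty, stacked on the green one. Shaped like the grey tray (x 172, y 140, height 35 mm; walls, floor 3 mm), plus four steel pins under its corners (8 mm diameter, round ends, 14 mm long, at x +-77.5, y +-61.5 mm). Stacked trays lie floor on rim, 35 mm apart; a half turn makes no odds. 0.32 kg. This point: middle of the tray, 17.5 mm above its floor's underside.
- blue_rail (a point): Blue tray: middle of the top edge of its wooden grip rail, 34 mm above the floor's underside. The rail, 10 mm thick, runs along the tray's y at x = 0 down to the floor; pinch it across x to carry the tray. It parts the tray in two pockets 78 mm (x) by 134 mm (y), 32 mm deep, less 14 mm square socket posts in the tray's corners and a steel bolt keeper, 26 mm wide, 6.5 mm out from the middle of the outer wall.
- quoin_tray_center (a point): Green loose tray for the quoins, starts empty under the blue one, standing on its pins on the bench (floor's underside 14 mm up). Same shape, rail and pockets as the blue tray. This point: middle of the tray, 17.5 mm above its floor's underside. 0.32 kg.
- green_rail (a point): Green tray: middle of the top edge of its grip rail, 34 mm above its floor's underside, as on the blue tray.
- lid_center (a point): Light grey metal lid: plate 172 x 140 x 3 mm (its x, y, z) with four corner pins like the trays', on which it stands when set on the bench (plate's underside 14 mm up). 0.25 kg. Fits any of the trays, either way round. This point: middle of the plate's underside, level with the tray's rim when seated.
- lid_tabs (a point): Between the lid's two black squeeze tabs, 15.5 mm above the plate's underside. Each is 26 mm wide (y) and reaches from the plate to 26.5 mm above its underside; outer faces at x = +-27 mm. Squeezing both inward along x (to 38 mm apart) draws the bolts in; keep squeezed to lift or set the lid. Springs (2 to 4 N each) push them out. Pressed on unsqueezed (some 15 N) the lid snaps shut.
- tab_near (a joint): Squeeze tab on the lid's -x side: 0 out (bolt shot), 0.008 m fully squeezed in.
- tab_far (a joint): Squeeze tab on the lid's +x side: 0 out (bolt shot), 0.008 m fully squeezed in.
- bar_long_center (a point): Grey cast metal spacing bar, 21 x 109 x 23 mm, 0.19 kg. Origin at its centre, x across its width, y along its length. May be absent.
- bar_short_center (a point): Short grey cast metal spacing bar, 21 x 71 x 22 mm, 0.12 kg. Origin at its centre, x across its width, y along its length. May be absent.
- quoin_1_center (a point): Quoin: black metal wedge lock, 22 x 55 x 18 mm, 0.055 kg. Origin at its centre, x across its width, y along its length. May be absent.
- quoin_2_center (a point): Quoin: black metal wedge lock, 22 x 55 x 18 mm, 0.055 kg. Origin at its centre, x across its width, y along its length. May be absent.
- quoin_3_center (a point): Quoin: black metal wedge lock, 22 x 55 x 18 mm, 0.055 kg. Origin at its centre, x across its width, y along its length. May be absent.
- tweezers_center (a point): Bystander, leave alone: steel tweezers lying flat, 14 x 120 x 10 mm. This point is at its middle.
- tape_measure_center (a point): Bystander, leave alone: black round pocket tape, 66 x 64 x 31 mm. This point is at its middle.
- stamp_pad_center (a point): Bystander, leave alone: small grey stamp pad, 30 x 75 x 18 mm. This point is at its middle.
Things that resemble listed ones, but are neither listed nor needed, are in the scene too. Leave any red, turquoise or yellow look-alike of the part that bears quoin_2_center alone.

How it is judged:
On the way, in this order (a step that is already met when the one before it is completed fails the run):
1. the lid is unlatched and lifted off the grey tray (distance between lid_center and base_tray above 0.12 m), for 0.2 s.
2. the blue tray sits on the grey tray, pins in the sockets (z of bar_tray_center in the frame of base_tray between 0.0495 and 0.0555 m and horizontal distance between bar_tray_center and base_tray below 0.005 m and angle between the x axis of bar_tray_center and the x axis of base_tray, either way round below 0.06 rad and angle between the z axis of bar_tray_center and the z axis of base_tray, either way round below 0.04 rad), for 0.2 s.
3. the green tray sits on the blue tray, which holds every bar (all of step 2 and z of quoin_tray_center in the frame of bar_tray_center between 0.032 and 0.038 m and horizontal distance between quoin_tray_center and bar_tray_center below 0.005 m and angle between the x axis of quoin_tray_center and the x axis of bar_tray_center, either way round below 0.06 rad and angle between the z axis of quoin_tray_center and the z axis of bar_tray_center, either way round below 0.04 rad and x of bar_long_center in the frame of bar_tray_center between -0.075 and 0.075 m and y of bar_long_center in the frame of bar_tray_center between -0.065 and 0.065 m and z of bar_long_center in the frame of bar_tray_center between -0.014 and 0.012 m and x of bar_short_center in the frame of bar_tray_center between -0.075 and 0.075 m and y of bar_short_center in the frame of bar_tray_center between -0.065 and 0.065 m and z of bar_short_center in the frame of bar_tray_center between -0.014 and 0.012 m), for 0.2 s.
At the end, for the whole second after the job is handed in: Blue tray on grey, green on blue, lid on green, each within 5 mm sideways, 3 mm in height, 0.06 rad in turn and 0.04 rad in tilt of fully seated; every bar inside the blue tray, every quoin inside the green tray; both lid tabs out to within 2 mm; all released and at rest (all of step 3 and z of lid_center in the frame of quoin_tray_center between 0.0145 and 0.0205 m and horizontal distance between lid_center and quoin_tray_center below 0.005 m and angle between the x axis of lid_center and the x axis of quoin_tray_center, either way round below 0.06 rad and angle between the z axis of lid_center and the z axis of quoin_tray_center, either way round below 0.04 rad and x of quoin_1_center in the frame of quoin_tray_center between -0.075 and 0.075 m and y of quoin_1_center in the frame of quoin_tray_center between -0.065 and 0.065 m and z of quoin_1_center in the frame of quoin_tray_center between -0.014 and 0.012 m and x of quoin_2_center in the frame of quoin_tray_center between -0.075 and 0.075 m and y of quoin_2_center in the frame of quoin_tray_center between -0.065 and 0.065 m and z of quoin_2_center in the frame of quoin_tray_center between -0.014 and 0.012 m and x of quoin_3_center in the frame of quoin_tray_center between -0.075 and 0.075 m and y of quoin_3_center in the frame of quoin_tray_center between -0.065 and 0.065 m and z of quoin_3_center in the frame of quoin_tray_center between -0.014 and 0.012 m and value of joint each of tab_near, tab_far below 0.002 m and linear speed of each of lid, quoin_tray below 0.02 m/s); the robot touches nothing.
It fails at once if the tweezers is shifted more than 3 cm (distance of tweezers_center from where it was at the start of the episode above 0.03 m).
It fails at once if the tape measure is shifted more than 3 cm (distance of tape_measure_center from where it was at the start of the episode above 0.03 m).
It fails at once if the stamp pad is shifted more than 3 cm (distance of stamp_pad_center from where it was at the start of the episode above 0.03 m).
Of bar_long, bar_short only 1 to 2 are there at a start; the rules pass over those that are not, and their reading is None.
Of quoin_1, quoin_2, quoin_3 only 2 to 3 are there at a start; the rules pass over those that are not, and their reading is None.
At some moment in a run one of bar_long, bar_short, quoin_1, quoin_2, quoin_3 may be knocked a few centimetres aside while the robot is not near it.
Once in a run the grip may slacken for a moment while it holds something.
It also fails if it takes over 210 s, if anything falls off the work surface, if the arm or the gripper's body presses on something with over 40 N, if the wrist force passes 120 N, or if a joint passes its speed limit or range.

## Working session

There is one attempt and no reset: what is moved stays moved. The work goes in short steps, Python scripts to look and compute and a shell command to move; the robot and the scene stay as the last step left them, time stands still between calls to the robot, and variables do not carry over. Pictures are saved under pics/ and viewed, and the job is handed in when it is done.

```bash
mkdir -p pics
python3 - <<'E'
from workcell import *
import cv2,json
s=get_state();print(s)
for n in ["scene","top","wrist"]:
    c=calibration(n);print(n,c)
    im=read_camera(n);cv2.imwrite(f"pics/{n}0.png",im)
E
ls
```

```text
{'clock': 0.0, 'joint_pos': array([1.12238512e+00, 3.13990335e-01, 4.49711491e-02, 1.30361126e+00,
       1.55592128e-06, 1.43122201e+00]), 'qvel': array([ 6.82002107e-04,  2.53675203e-04,  1.17252914e-04, -3.30239463e-05,
       -1.07006049e-03,  3.12331868e-04]), 'tau': array([-1.55474885e-03, -4.80628502e+01,  2.98531383e+01,  1.92296872e-02,
       -3.22806791e-04, -2.36279092e-06]), 'tcp_pos': array([0.17467694, 0.54761072, 0.40381112]), 'orientation': array([-2.66486400e-04,  1.53805425e-01,  9.88100729e-01, -8.77487196e-04]), 'wrist_force': array([ 0.72174383,  0.49798425, -0.50158325]), 'ft_torque': array([-0.01626363,  0.02252402, -0.07724862]), 'finger_gap': 0.08546933267125786}
scene {'fx': 441.7623278502558, 'fy': 441.7623278502558, 'cx': 278.36067847723615, 'cy': 207.98258853951776, 'extrinsics': array([[ 0.62145114, -0.78342215, -0.00694419, -0.42236115],
       [-0.48667676, -0.37908096, -0.78704724,  0.30540491],
       [ 0.61395783,  0.49249098, -0.61685365,  0.79573097],
       [ 0.        ,  0.        ,  0.        ,  1.        ]])}
top {'fx': 390.8931123150412, 'fy': 390.8931123150412, 'cx': 274.55244634837715, 'cy': 206.59942202999073, 'extrinsics': array([[ 0.01687101, -0.99975715,  0.01417769, -0.0805196 ],
       [-0.98358112, -0.01914282, -0.17944839,  0.61925692],
       [ 0.17967621, -0.01091743, -0.98366522,  1.0409195 ],
       [ 0.        ,  0.        ,  0.        ,  1.        ]])}
wrist {'fx': 303.4942678504037, 'fy': 303.4942678504037, 'cx': 281.57902167855315, 'cy': 210.671591535922, 'extrinsics': array([[ 0.30347672,  0.95283667, -0.00204051, -0.57326007],
       [ 0.91352927, -0.29034729,  0.28489074, -0.03753012],
       [ 0.27086188, -0.08832177, -0.95855783,  0.37933551],
       [ 0.        ,  0.        ,  0.        ,  1.        ]])}
pics
```

View pics/scene0.png

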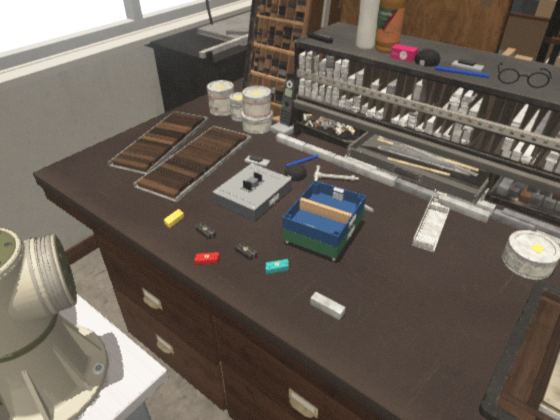

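View pics/top0.png

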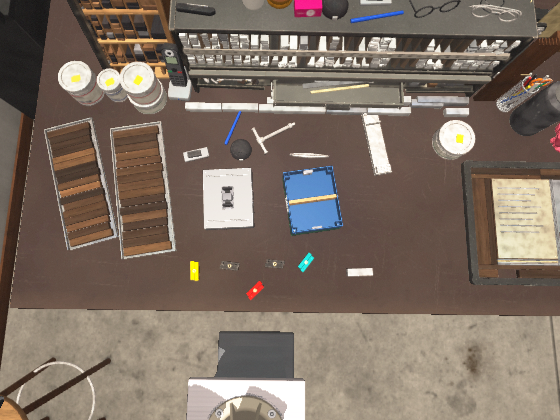

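View pics/wrist0.png

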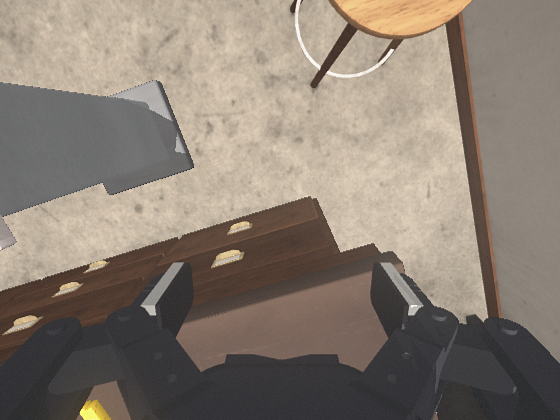

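Run:
```python
import cv2
im=cv2.imread("pics/top0.png")
cv2.imwrite("pics/t_a.png",cv2.resize(im[130:310,170:410],None,fx=3.3,fy=3.3,interpolation=cv2.INTER_CUBIC))
im=cv2.imread("pics/scene0.png")
cv2.imwrite("pics/s_a.png",cv2.resize(im[140:330,150:390],None,fx=3.1,fy=3.1,interpolation=cv2.INTER_CUBIC))
```

```text
(no output)
```

View pics/t_a.png

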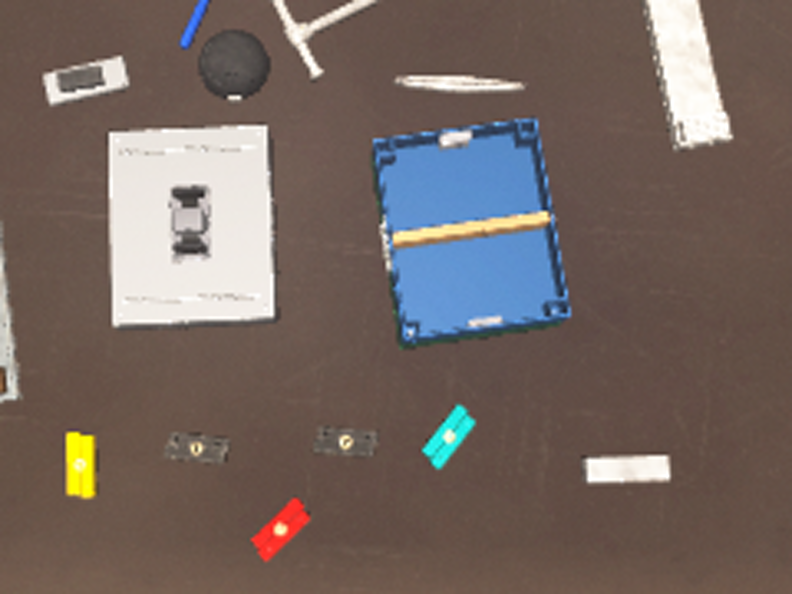

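View pics/s_a.png

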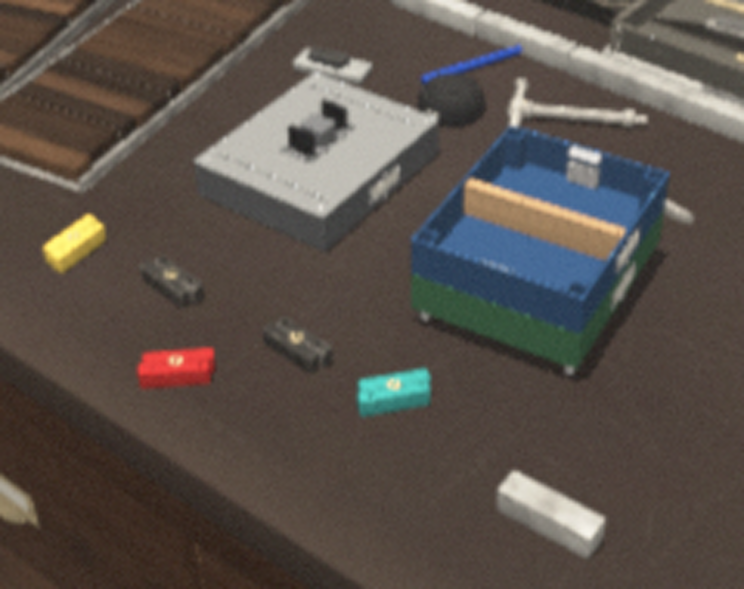

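```bash
cat > h.py <<'E'
from workcell import *
import numpy as np, cv2
from scipy.spatial.transform import Rotation as R
def rays(cal,px,z):
    px=np.atleast_2d(np.asarray(px,float)); E=cal["extrinsics"]; Rm=E[:3,:3]; c=-Rm.T@E[:3,3]
    d=np.c_[(px[:,0]-cal["cx"])/cal["fx"],(px[:,1]-cal["cy"])/cal["fy"],np.ones(len(px))]@Rm
    return c+d*((z-c[2])/d[:,2])[:,None]
def proj(cal,P):
    P=np.atleast_2d(P);E=cal["extrinsics"];q=P@E[:3,:3].T+E[:3,3]
    return np.c_[cal["cx"]+cal["fx"]*q[:,0]/q[:,2],cal["cy"]+cal["fy"]*q[:,1]/q[:,2]]
def comps(mask,amin=60,amax=1e9):
    cs,_=cv2.findContours(mask.astype(np.uint8)*255,cv2.RETR_EXTERNAL,cv2.CHAIN_APPROX_NONE)
    return [c[:,0,:] for c in cs if amin<cv2.contourArea(c)<amax]
def rect(cal,c,z):
    P=rays(cal,c,z)[:,:2].astype(np.float32)*1000
    (cx,cy),(w,h),a=cv2.minAreaRect(P)
    if w>h: w,h,a=h,w,a+90    # a = direction of short side
    a=(a+90)%180-90
    return np.round([cx,cy,w,h,a],1)  # mm, deg of the short (x) axis
def tool():
    s=get_state();w,x,y,z=s["orientation"];return s,R.from_quat([x,y,z,w])
def go(x,y,z,yaw):
    """grasp pt target (mm), jaw-axis (tool y) direction yaw deg in world, pointing down. prints tool-axes shift"""
    s,Rt=tool(); best=None
    for k in (0,180,-180,360):
        t=np.radians(yaw+k); yx=np.array([np.cos(t),np.sin(t),0]); zz=np.array([0,0,-1.]); xx=np.cross(yx,zz)
        D=R.from_matrix(np.c_[xx,yx,zz]); rv=(Rt.inv()*D).as_rotvec(degrees=True)
        if best is None or np.linalg.norm(rv)<np.linalg.norm(best[1]): best=(D,rv)
    D,rv=best; tcp=np.array([x,y,z+155.]); d=tcp-s["tcp_pos"]*1000
    print("clock",round(s["clock"],2),"shift in present tool axes",np.round(Rt.inv().apply(d),1),"| in final tool axes",np.round(D.inv().apply(d),1),"| rotvec",np.round(rv,1),"j6",round(s["joint_pos"][5],2))
def where():
    s,Rt=tool(); g=s["tcp_pos"]*1000+Rt.apply([0,0,155]); y=Rt.apply([0,1,0]); z=Rt.apply([0,0,1])
    print("t",round(s["clock"],2),"grasp",np.round(g,1),"yaw",round(np.degrees(np.arctan2(y[1],y[0])),2),"z",np.round(z,4),"gap",round(s["finger_gap"]*1000,1),"F",np.round(s["wrist_force"],1),"j",np.round(s["joint_pos"],2))
def snap(n,f):
    where(); c=calibration(n); im=read_camera(n); cv2.imwrite("pics/"+f,im); return c,im
E
python3 - <<'E'
from h import *
where()
s,Rt=tool();c=calibration("wrist");E=c["extrinsics"]
cc=-E[:3,:3].T@E[:3,3];print("cam in tool",Rt.inv().apply(cc-s["tcp_pos"])*1000);print(np.round(Rt.inv().as_matrix()@E[:3,:3].T,3))
c=calibration("top");im=cv2.imread("pics/top0.png");hsv=cv2.cvtColor(im,cv2.COLOR_BGR2HSV)
H,S,V=[hsv[...,i].astype(int) for i in range(3)]
roi=np.zeros(H.shape,bool);roi[130:310,180:420]=1
blue=cv2.morphologyEx(((H>95)&(H<125)&(S>110)&roi).astype(np.uint8),cv2.MORPH_CLOSE,np.ones((5,5)))
for q in comps(blue,300): print("blue",rect(c,q,.084))
li=cv2.morphologyEx(((S<40)&(V>120)&roi).astype(np.uint8),cv2.MORPH_CLOSE,np.ones((3,3)))
for q in comps(li,80): print("light",q.mean(0),rect(c,q,.038),rect(c,q,.022))
print(im[266,226],im[266,236],im[280,250])
dk=cv2.morphologyEx(((V<58)&(S<70)&roi).astype(np.uint8),cv2.MORPH_CLOSE,np.ones((5,5)))
for q in comps(dk,60): print("dark",q.mean(0),rect(c,q,.018))
E
```

```text
t 0.15 grasp [174.6 547.5 249. ] yaw 72.31 z [-6.0e-04 -1.3e-03 -1.0e+00] gap 85.6 F [-0.3 -0.4 -0.6] j [1.12 0.31 0.05 1.3  0.   1.43]
cam in tool [72.33480255 -0.79806683 30.7736998 ]
[[ 0.    -0.958 -0.285]
 [ 1.     0.001 -0.   ]
 [ 0.    -0.285  0.958]]
blue [ 639.3 -171.7  140.6  173.9  -80.8]
light [359.68852459 271.57377049] [ 443.8 -308.8   21.9   70.2    1. ] [ 444.1 -312.4   22.3   71.2    1. ]
light [227.2985782  198.07109005] [647.8  65.4 140.5 174.4 -87.2] [651.   67.2 142.5 176.9 -87.2]
light [308.75324675 155.14285714] [ 779.7 -167.8   12.2  111.4    1.2] [ 784.9 -169.4   12.4  113.     1.2]
light [195.53225806 154.        ] [776.  163.6  30.3  72.6  15.1] [781.1 166.9  30.7  73.6  15.1]
light [377.21186441 151.91525424] [ 796.4 -370.    52.1  139.4  -79.4] [ 801.8 -374.5   52.9  141.4  -79.4]
light [265.54347826 138.        ] [818.7 -45.5  71.   91.8   1.3] [824.4 -45.4  72.   93.1   1.3]
[ 89  98 107] [ 93 105 113] [68 79 99]
```

```bash
python3 -m crank '[[0,0,0,0,0,8.7,1],[0,0,0,0,0,8.7,1],[0,0,0,0,0,8.7,1],[0,0,0,0,0,8.7,1],[0,0,0,0,0,8.7,1],[0,0,0,0,0,8.7,1],[0,0,0,0,0,8.7,1],[0,0,0,0,0,8.7,1]]' 40; python3 -c "
from h import *
where();go(650,66,240,2.8)"
```

```text
clock: 1.15
tcp_pos: [0.1748, 0.5477, 0.4043]
orientation: [0.0, 0.692, 0.722, -0.0]
wrist_force: [0.1, 0.5, 0.3]
finger_gap: 0.0853
t 1.15 grasp [174.7 547.6 249.3] yaw 2.42 z [-3.e-04 -6.e-04 -1.e+00] gap 85.3 F [0.1 0.5 0.3] j [1.12 0.31 0.05 1.3  0.   2.65]
clock 1.15 shift in present tool axes [-501.3  454.5    9.5] | in final tool axes [-504.4  451.2    9.3] | rotvec [-0.   0.  -0.4] j6 2.65
```

```bash
python3 -m crank '[[-30,27,0,0,0,0,1],[-45,41,0,0,0,0,1],[-45,41,0,0,0,0,1],[-45,41,0,0,0,0,1],[-45,41,0,0,0,0,1],[-45,41,0,0,0,0,1],[-45,41,0,0,0,0,1],[-45,41,0,0,0,0,1]]' >/dev/null; python3 -m crank '[[-45,41,0,0,0,0,1],[-45,40,0,0,0,0,1],[-36,32,0,0,0,0,1],[-20,18,0,0,0,0,1],[-10,9,0,0,0,0,1],[0,0,0,0,0,0,1],[0,0,0,0,0,0,1],[0,0,0,0,0,0,1]]'; python3 -c "
from h import *
snap('wrist','w1.png');go(650,66,240,2.8)"
```

```text
clock: 3.15
tcp_pos: [0.6512, 0.0699, 0.4051]
orientation: [0.0, 0.69, 0.724, 0.0]
wrist_force: [-1.0, -0.5, 0.1]
finger_gap: 0.0853
t 3.15 grasp [651.3  70.  250.1] yaw 2.79 z [ 2.e-04  2.e-04 -1.e+00] gap 85.3 F [-1.  -0.5  0.1] j [-0.02  0.48  0.29  1.38  0.    1.51]
clock 3.2 shift in present tool axes [-3.8 -1.5 10.1] | in final tool axes [-3.8 -1.5 10.1] | rotvec [ 0. -0. -0.] j6 1.51
```

View pics/w1.png

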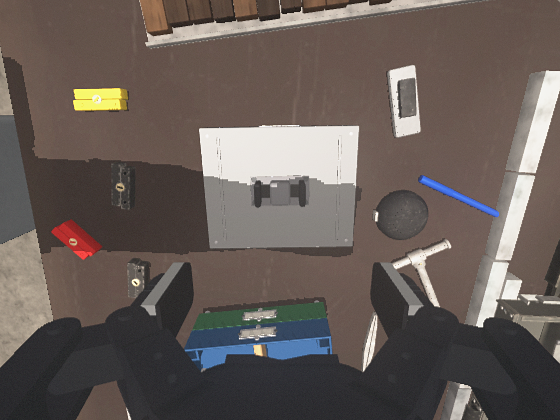

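```bash
cat >> h.py <<'E'
def corners(cal,im,pts,z,win=6):
    g=cv2.cvtColor(im,cv2.COLOR_BGR2GRAY)
    p=cv2.cornerSubPix(g,np.float32(pts).reshape(-1,1,2),(win,win),(-1,-1),(3,50,.01))[:,0]
    W=rays(cal,p,z)[:,:2]*1000; print(np.round(p,1).tolist()); print(np.round(W,1).tolist())
    n=len(W); e=[np.round(np.linalg.norm(W[(i+1)%n]-W[i]),1) for i in range(n)]
    a=[np.round(np.degrees(np.arctan2(*(W[(i+1)%n]-W[i])[::-1])),2) for i in range(n)]
    print("centre",np.round(W.mean(0),1),"edges",e,"ang",a); return W
E
python3 - <<'E'
from h import *
c=calibration('wrist');im=cv2.imread('pics/w1.png')
corners(c,im,[(201,129),(358,126),(354,247),(210,248)],.038)
corners(c,im,[(254,180),(307,180),(306,207),(254,207)],.0615)
v=im[120:260,190:370];cv2.imwrite('pics/w1a.png',cv2.resize(v,None,fx=4,fy=4,interpolation=cv2.INTER_CUBIC))
E
```

```text
[[198.5, 127.9000015258789], [358.6000061035156, 125.5], [351.6000061035156, 245.60000610351562], [209.8000030517578, 248.5]]
[[559.4, 129.3], [730.2, 140.2], [738.6, 2.0], [568.9, -10.2]]
centre [649.3  65.3] edges [np.float64(171.2), np.float64(138.5), np.float64(170.1), np.float64(139.8)] ang [np.float64(3.65), np.float64(-86.51), np.float64(-175.9), np.float64(93.92)]
[[257.29998779296875, 179.10000610351562], [307.29998779296875, 175.6999969482422], [302.0, 207.1999969482422], [257.5, 207.8000030517578]]
[[625.3, 81.5], [677.2, 87.7], [674.1, 53.4], [626.4, 50.3]]
centre [650.7  68.3] edges [np.float64(52.2), np.float64(34.4), np.float64(47.8), np.float64(31.2)] ang [np.float64(6.85), np.float64(-95.26), np.float64(-176.28), np.float64(91.92)]
```

View pics/w1a.png

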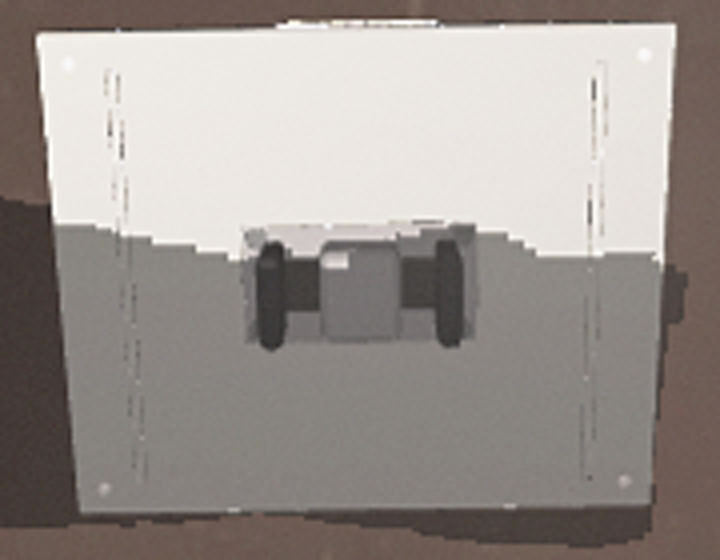

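```bash
python3 -m crank '[[-1,-2,20,0,0,-0.9,1],[-1,0,30,0,0,0,1],[-1,0,35,0,0,0,1],[-1,0,35,0,0,0,1],[0,0,25,0,0,0,1],[0,0,10,0,0,0,1],[0,0,0,0,0,0,1],[0,0,0,0,0,0,1]]' 60; python3 -c "
from h import *
snap('wrist','w2.png');go(649,65.5,58,3.7)"
```

```text
clock: 4.2
tcp_pos: [0.6507, 0.0649, 0.2512]
orientation: [0.001, 0.684, 0.729, 0.001]
wrist_force: [0.1, -0.2, -0.8]
finger_gap: 0.0853
t 4.2 grasp [651.1  64.9  96.2] yaw 3.62 z [ 0.0025  0.     -1.    ] gap 85.3 F [ 0.1 -0.2 -0.8] j [-0.02  0.54  0.01  1.04  0.    1.48]
clock 4.25 shift in present tool axes [ 0.8 -1.8 38.3] | in final tool axes [ 0.8 -1.7 38.3] | rotvec [ 0.2  0.  -0.1] j6 1.48
```

View pics/w2.png

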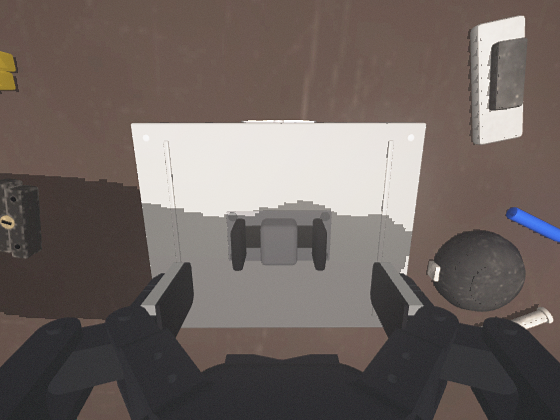

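```bash
python3 -m crank '[[1,-2,10,0.2,0,0,1],[0,0,10,0,0,0,1],[0,0,10,0,0,0,1],[0,0,6,0,0,0,1],[0,0,2,0,0,0,1],[0,0,0,0,0,0,1],[0,0,0,0,0,0,1],[0,0,0,0,0,0,1]]' 60; python3 -c "
from h import *
snap('wrist','w3.png');go(649,65.5,58,3.7)"
```

```text
clock: 5.25
tcp_pos: [0.6482, 0.0656, 0.2121]
orientation: [-0.001, 0.685, 0.729, -0.001]
wrist_force: [-0.2, 0.2, 0.2]
finger_gap: 0.0855
t 5.25 grasp [647.7  65.6  57.1] yaw 3.61 z [-2.8e-03 -1.0e-04 -1.0e+00] gap 85.5 F [-0.2  0.2  0.2] j [-0.02  0.57 -0.04  0.96 -0.    1.49]
clock 5.3 shift in present tool axes [-0.2  0.9 -0.9] | in final tool axes [-0.2  0.9 -0.9] | rotvec [-0.2 -0.  -0.1] j6 1.49
```

View pics/w3.png

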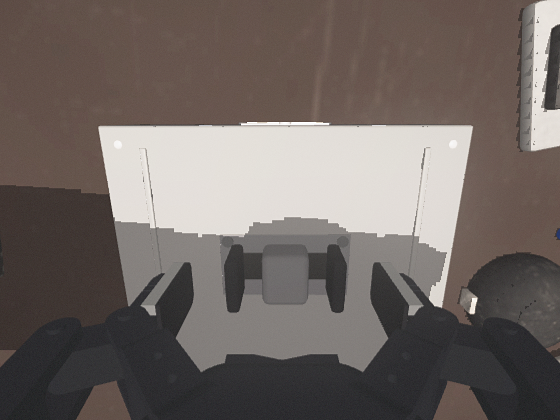

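```bash
python3 -m crank '[[0,0.8,0,-0.2,0,0,1],[0,0,0,0,0,0,0.6],[0,0,0,0,0,0,0.45],[0,0,0,0,0,0,0.35],[0,0,0,0,0,0,0.3],[0,0,0,0,0,0,0.3],[0,0,0,0,0,0,0.3],[0,0,0,0,0,0,0.3]]' 60; python3 -c "
from h import *
snap('wrist','w4.png')"
```

```text
clock: 6.3
tcp_pos: [0.6492, 0.0657, 0.2133]
orientation: [0.001, 0.684, 0.729, 0.001]
wrist_force: [-2.1, -0.1, 8.4]
finger_gap: 0.035
t 6.3 grasp [649.5  65.7  58.3] yaw 3.61 z [ 0.002 -0.    -1.   ] gap 35.0 F [-2.1 -0.1  8.4] j [-0.02  0.57 -0.04  0.96  0.    1.49]
```

View pics/w4.png

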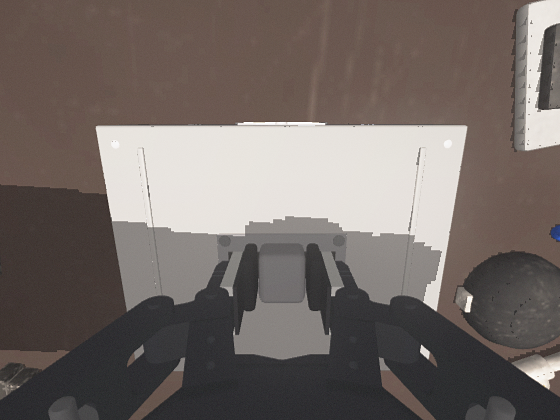

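```bash
python3 -m crank '[[0,0,-1,0,0,0,0.2],[0,0,-3,0,0,0,0.2],[0,0,-8,0,0,0,0.2],[0,0,-15,0,0,0,0.2],[0,0,-20,0,0,0,0.2],[0,0,-20,0,0,0,0.2],[0,0,-10,0,0,0,0.2],[0,0,0,0,0,0,0.2]]' 60; python3 -c "
from h import *
snap('wrist','w5.png')"
```

```text
clock: 7.35
tcp_pos: [0.6491, 0.0657, 0.2899]
orientation: [0.001, 0.684, 0.729, 0.001]
wrist_force: [0.4, -0.0, -3.4]
finger_gap: 0.0351
t 7.35 grasp [649.4  65.7 134.9] yaw 3.61 z [ 0.002  0.    -1.   ] gap 35.1 F [ 0.4 -0.  -3.4] j [-0.02  0.51  0.06  1.12  0.    1.49]
```

View pics/w5.png

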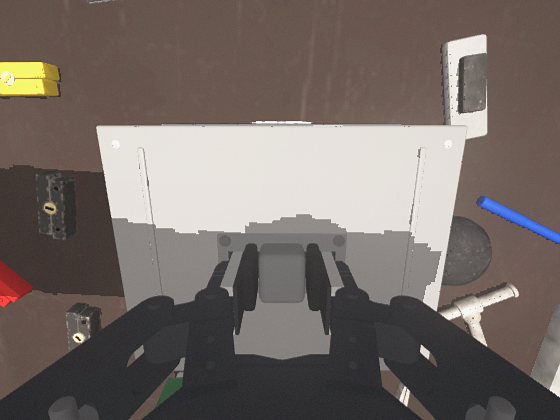

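```bash
python3 -m crank '[[0,0,-15,0,0,0,0.2],[-15,-3,-25,0,0,0,0.2],[-30,-6,0,0,0,0,0.2],[-45,-9,0,0,0,0,0.2],[-50,-10,0,0,0,0,0.2],[-50,-10,0,0,0,0,0.2],[-50,-10,0,0,0,0,0.2],[-50,-10,0,0,0,0,0.2]]' 60; python3 -m crank '[[-50,-10,0,0,0,0,0.2],[-45,-9,0,0,0,0,0.2],[-32,-6,0,0,0,0,0.2],[-17,-3,0,0,0,0,0.2],[-8,-2,10,0,0,0,0.2],[0,0,20,0,0,0,0.2],[0,0,20,0,0,0,0.2],[0,0,15,0,0,0,0.2]]' 60;python3 -c "
from h import *
snap('wrist','w6.png')"
```

```text
clock: 8.4
tcp_pos: [0.6088, -0.229, 0.3291]
orientation: [-0.0, 0.684, 0.729, 0.0]
wrist_force: [1.2, 0.7, -2.9]
finger_gap: 0.035
clock: 9.4
tcp_pos: [0.5888, -0.3794, 0.262]
orientation: [-0.001, 0.684, 0.73, 0.0]
wrist_force: [0.0, -0.8, -1.9]
finger_gap: 0.0349
t 9.4 grasp [ 588.6 -379.2  107. ] yaw 3.7 z [-0.0016  0.0018 -1.    ] gap 34.9 F [ 0.  -0.8 -1.9] j [-0.69  0.62  0.18  1.13  0.    0.82]
```

View pics/w6.png

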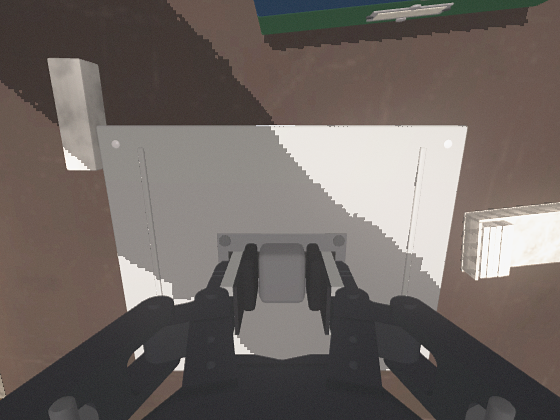

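```bash
python3 -m crank '[[0,0,15,0,0,0,0.2],[0,0,15,0,0,0,0.2],[0,0,15,0,0,0,0.2],[0,0,12,0,0,0,0.2],[0,0,8,0,0,0,0.2],[0,0,3,0,0,0,0.2],[0,0,0,0,0,0,0.2],[0,0,0,0,0,0,0.2]]' 60; python3 -c "
from h import *
where()"
```

```text
clock: 10.45
tcp_pos: [0.589, -0.3812, 0.1963]
orientation: [0.001, 0.685, 0.729, 0.0]
wrist_force: [-0.0, -1.0, -2.4]
finger_gap: 0.0352
t 10.45 grasp [ 589.2 -381.3   41.3] yaw 3.61 z [ 1.e-03 -6.e-04 -1.e+00] gap 35.2 F [-0.  -1.  -2.4] j [-0.69  0.67  0.1   1.    0.    0.82]
```

```bash
python3 -m crank '[[0,0,2,0,0,0,0.2],[0,0,1.5,0,0,0,0.2],[0,0,0,0,0,0,0.2],[0,0,0,0,0,0,0.6],[0,0,0,0,0,0,1],[0,0,0,0,0,0,1],[0,0,0,0,0,0,1],[0,0,0,0,0,0,1]]' 60; python3 -m crank '[[0,0,-10,0,0,0,1],[0,0,-25,0,0,0,1],[0,0,-40,0,0,0,1],[0,0,-40,0,0,0,1],[0,0,-40,0,0,0,1],[0,0,-20,0,0,0,1],[0,0,-5,0,0,0,1],[0,0,0,0,0,0,1]]' 60;python3 -c "
from h import *
snap('wrist','w7.png');snap('top','t7.png')"
```

```text
clock: 11.45
tcp_pos: [0.5888, -0.381, 0.1924]
orientation: [0.0, 0.684, 0.729, 0.0]
wrist_force: [-0.1, 0.7, 0.1]
finger_gap: 0.0853
clock: 12.45
tcp_pos: [0.5887, -0.3809, 0.372]
orientation: [-0.0, 0.685, 0.729, 0.0]
wrist_force: [0.1, -0.6, -1.0]
finger_gap: 0.0855
t 12.45 grasp [ 588.7 -380.9  217. ] yaw 3.61 z [-0.e+00  1.e-04 -1.e+00] gap 85.5 F [ 0.1 -0.6 -1. ] j [-0.69  0.58  0.38  1.37  0.    0.82]
t 12.5 grasp [ 588.4 -380.7  216.2] yaw 3.61 z [-0.0011  0.001  -1.    ] gap 85.4 F [ 0.4 -0.6  0.8] j [-0.69  0.58  0.38  1.37  0.    0.82]
```

View pics/w7.png

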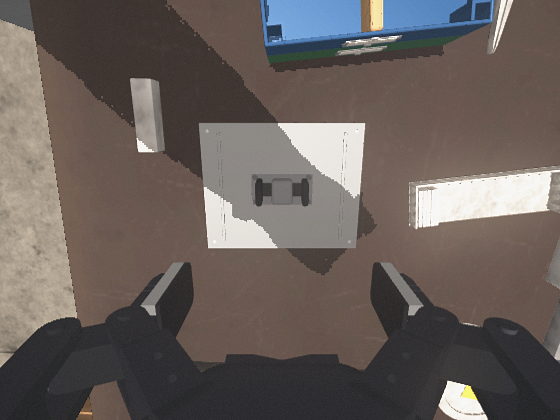

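View pics/t7.png

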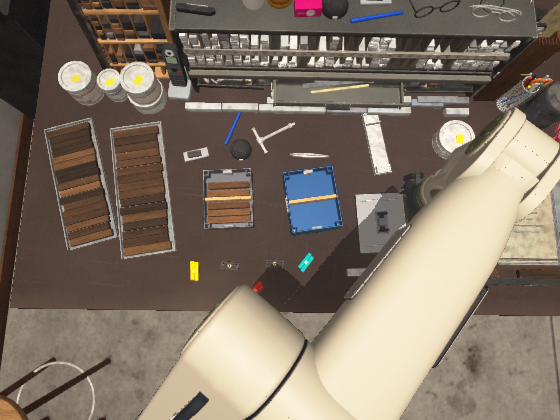

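```bash
python3 -c "
from h import *
go(639,-172,210,9.2)"
```

```text
clock 12.55 shift in present tool axes [205.2  63.5   6. ] | in final tool axes [198.1  83.2   5.7] | rotvec [-0.1 -0.1 -5.6] j6 0.82
```

```bash
python3 -m crank '[[20,6,0,0,0,0,1],[40,12,0,0,0,0,1],[50,16,0,0,0,0,1],[45,14,2,0,0,0,1],[30,9,2,0,0,0,1],[15,4.5,2,0,0,0,1],[5,2,0,0,0,-5.6,1],[0,0,0,0,0,0,1]]' 60;python3 -c "
from h import *
snap('wrist','w8.png')"
```

```text
clock: 13.55
tcp_pos: [0.6392, -0.1719, 0.3657]
orientation: [-0.0, 0.648, 0.761, -0.0]
wrist_force: [0.1, 0.6, 0.1]
finger_gap: 0.0853
t 13.55 grasp [ 639.1 -171.8  210.7] yaw 9.18 z [-7.e-04  3.e-04 -1.e+00] gap 85.3 F [0.1 0.6 0.1] j [-0.38  0.5   0.23  1.3  -0.    1.03]
```

View pics/w8.png

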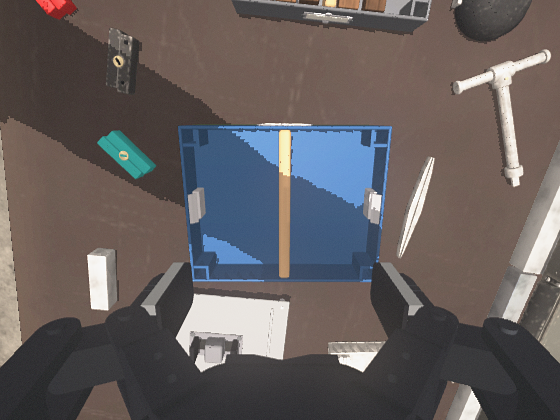

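Run:
```python
from h import *
c=calibration('wrist');im=cv2.imread('pics/w8.png')
corners(c,im,[(179,126),(392,126),(382,281),(192,282)],.084,5)
hsv=cv2.cvtColor(im,cv2.COLOR_BGR2HSV)
m=((hsv[...,0]>8)&(hsv[...,0]<28)&(hsv[...,1]>90)&(hsv[...,2]>70)); m[:, :240]=0;m[:,330:]=0;m[:120]=0;m[300:]=0
for q in comps(m,200): print(rect(c,q,.083), q.min(0),q.max(0))
v=im[110:300,170:400];cv2.imwrite('pics/w8a.png',cv2.resize(v,None,fx=3.4,fy=3.4,interpolation=cv2.INTER_CUBIC))
```

```text
[[178.3000030517578, 126.30000305175781], [389.6000061035156, 127.69999694824219], [382.0, 281.0], [192.3000030517578, 279.3999938964844]]
[[546.9, -119.2], [713.5, -93.5], [742.0, -227.7], [568.3, -254.1]]
centre [ 642.7 -173.6] edges [np.float64(168.6), np.float64(137.2), np.float64(175.7), np.float64(136.6)] ang [np.float64(8.76), np.float64(-78.01), np.float64(-171.37), np.float64(99.01)]
[ 641.3 -173.1    9.   130.7    9. ] [279 130] [289 276]
```

View pics/w8a.png

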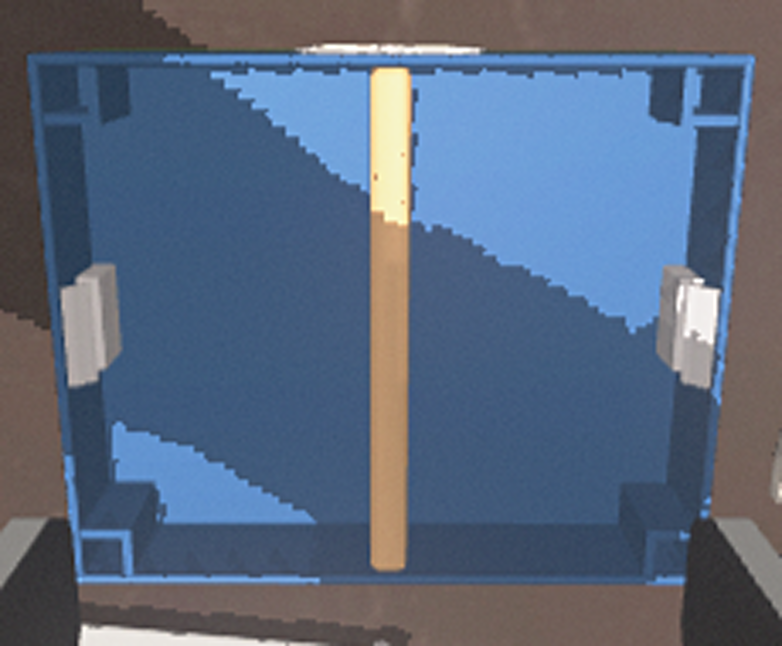

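```bash
python3 -c "
from h import *
go(648,66,162,3.7)"
```

```text
clock 13.6 shift in present tool axes [234.   46.5  48.9] | in final tool axes [237.3  24.2  48.9] | rotvec [-0.  -0.   5.4] j6 1.03
```

```bash
python3 -m crank '[[24,5,0,0,0,0,1],[45,9,5,0,0,0,1],[55,11,8,0,0,0,1],[50,10,12,0,0,0,1],[35,7,12,0,0,0,1],[20,4,9,0,0,0,1],[5,0,3,0,0,5.4,1],[0,0,0,0,0,0,1]]' 60;python3 -c "
from h import *
snap('wrist','w9.png')"
```

```text
clock: 14.6
tcp_pos: [0.6471, 0.0662, 0.3168]
orientation: [-0.0, 0.683, 0.73, -0.0]
wrist_force: [0.0, 0.2, -0.3]
finger_gap: 0.0856
t 14.6 grasp [647.   66.2 161.8] yaw 3.85 z [-7.e-04 -1.e-04 -1.e+00] gap 85.6 F [ 0.   0.2 -0.3] j [-0.02  0.49  0.1   1.18 -0.    1.48]
```

View pics/w9.png

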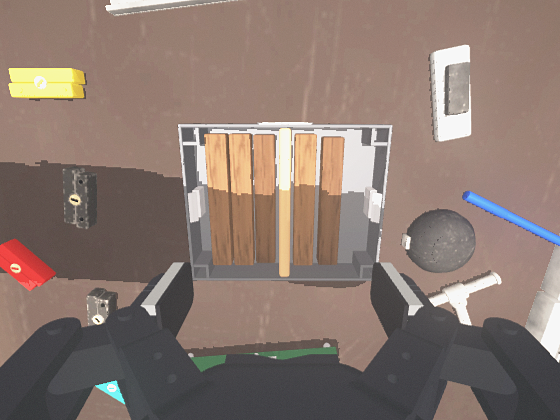

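Run:
```python
from h import *
c=calibration('wrist');im=cv2.imread('pics/w9.png');b=cv2.imread('pics/w8.png')
for i,n in((im,'base'),(b,'blue')):
    pass
hsv=cv2.cvtColor(im,cv2.COLOR_BGR2HSV)
m=((hsv[...,0]>8)&(hsv[...,0]<28)&(hsv[...,1]>80)&(hsv[...,2]>70)); m[:, :276]=0;m[:,293:]=0;m[:120]=0;m[300:]=0
m=cv2.morphologyEx(m.astype(np.uint8),cv2.MORPH_OPEN,np.ones((5,5)))
for q in comps(m,200): print(rect(c,q,.034),q.min(0),q.max(0))
v=np.hstack([im[110:295,170:290],b[110:295,170:290],]);cv2.imwrite('pics/cmpL.png',cv2.resize(v,None,fx=3.2,fy=3.2,interpolation=cv2.INTER_CUBIC))
v=np.hstack([im[110:295,280:400],b[110:295,280:400],]);cv2.imwrite('pics/cmpR.png',cv2.resize(v,None,fx=3.2,fy=3.2,interpolation=cv2.INTER_CUBIC))
```

```text
[651.3  40.    9.4  81.6   3.7] [279 190] [290 276]
```

View pics/cmpL.png

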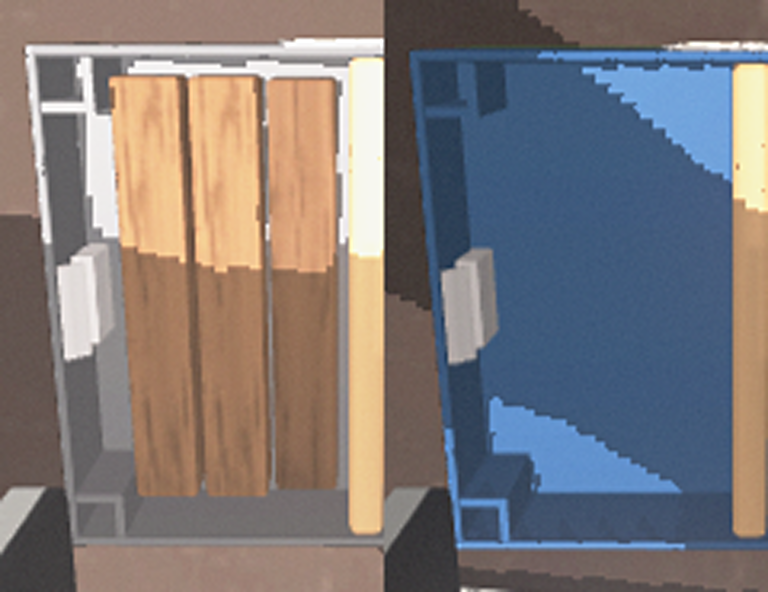

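View pics/cmpR.png

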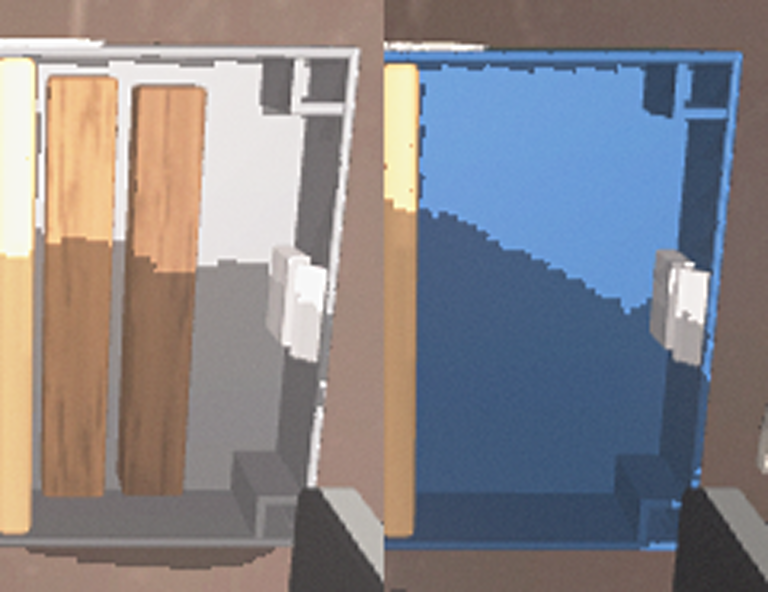

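```bash
python3 -c "
from h import *
go(640.9,-173.1,160,9.2)"
```

```text
clock 14.65 shift in present tool axes [-237.8  -22.4    2.2] | in final tool axes [-234.7  -44.4    2.1] | rotvec [-0.   0.  -5.3] j6 1.48
```

```bash
python3 -m crank '[[-23,-2,0,0,0,0,1],[-45,-4,0,0,0,0,1],[-55,-5,0,0,0,0,1],[-50,-5,0,0,0,0,1],[-40,-4,0,0,0,0,1],[-20,-2,0,0,0,0,1],[-5,0,10,0,0,-5.3,1],[0,0,20,0,0,0,1]]' 60;python3 -c "
from h import *
where();go(640.9,-173.1,74,9.2)"
```

```text
clock: 15.65
tcp_pos: [0.6412, -0.1747, 0.2881]
orientation: [0.001, 0.649, 0.761, 0.001]
wrist_force: [-0.1, -0.3, 0.3]
finger_gap: 0.0851
t 15.65 grasp [ 641.6 -174.8  133.1] yaw 9.08 z [ 2.5e-03 -8.0e-04 -1.0e+00] gap 85.1 F [-0.1 -0.3  0.3] j [-0.39  0.54  0.1   1.13  0.    1.03]
clock 15.65 shift in present tool axes [ 1.7 -0.2 59.1] | in final tool axes [ 1.6 -0.1 59.1] | rotvec [ 0.1  0.1 -0.1] j6 1.03
```

```bash
python3 -m crank '[[1,0,15,0,0,0,1],[0,0,15,0,0,0,1],[0,0,12,0,0,0,1],[0,0,10,0,0,0,1],[0,0,5,0,0,0,1],[0,0,2,0,0,0,1],[0,0,0,0,0,0,1],[0,0,0,0,0,0,1]]' 60;python3 -c "
from h import *
snap('wrist','w10.png');go(640.9,-173.1,74,9.2)"
```

```text
clock: 16.65
tcp_pos: [0.6411, -0.1721, 0.2287]
orientation: [0.0, 0.649, 0.761, 0.0]
wrist_force: [0.6, -0.2, 0.6]
finger_gap: 0.0853
t 16.65 grasp [ 641.3 -172.1   73.7] yaw 9.11 z [ 9.e-04 -2.e-04 -1.e+00] gap 85.3 F [ 0.6 -0.2  0.6] j [-0.38  0.58  0.01  1.01  0.    1.03]
clock 16.7 shift in present tool axes [-1.  -0.4 -0.3] | in final tool axes [-1.  -0.4 -0.3] | rotvec [ 0.   0.  -0.1] j6 1.03
```

View pics/w10.png

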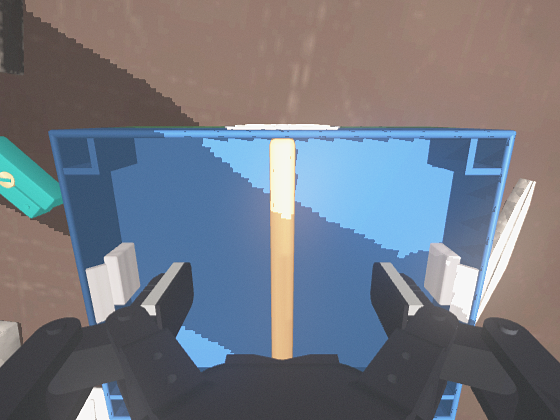

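```bash
python3 -m crank '[[0,0,0,0,0,0,0.6],[0,0,0,0,0,0,0.4],[0,0,0,0,0,0,0.25],[0,0,0,0,0,0,0.1],[0,0,0,0,0,0,0],[0,0,0,0,0,0,0],[0,0,0,0,0,0,0],[0,0,0,0,0,0,0]]' 100;python3 -c "
from h import *
snap('wrist','w11.png')"
```

```text
clock: 17.7
tcp_pos: [0.641, -0.172, 0.2284]
orientation: [0.0, 0.649, 0.761, 0.0]
wrist_force: [-0.3, 0.8, 2.2]
finger_gap: 0.0081
t 17.7 grasp [ 641.  -172.    73.4] yaw 9.11 z [ 3.e-04 -0.e+00 -1.e+00] gap 8.1 F [-0.3  0.8  2.2] j [-0.38  0.58  0.01  1.01  0.    1.03]
```

View pics/w11.png

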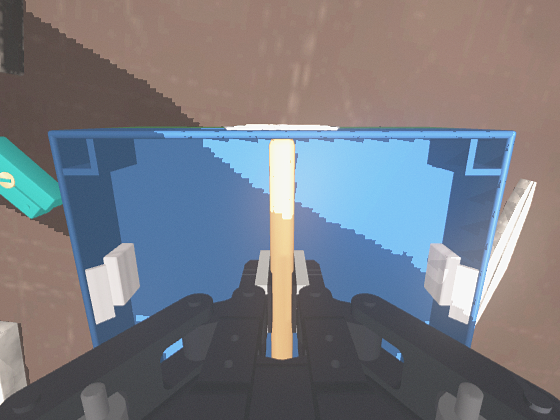

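```bash
python3 -m crank '[[0,0,-2,0,0,0,0],[0,0,-5,0,0,0,0],[0,0,-10,0,0,0,0],[0,0,-12,0,0,0,0],[0,0,-10,0,0,0,0],[0,0,-5,0,0,0,0],[0,0,-2,0,0,0,0],[0,0,0,0,0,0,0]]' 100;python3 -c "
from h import *
snap('wrist','w12.png');snap('scene','s12.png');go(648.9,67.3,120,3.8)"
```

```text
clock: 18.75
tcp_pos: [0.6409, -0.172, 0.2741]
orientation: [-0.0, 0.649, 0.761, 0.0]
wrist_force: [0.1, -0.5, -2.4]
finger_gap: 0.008
t 18.75 grasp [ 640.8 -172.   119.1] yaw 9.11 z [-2.e-04  1.e-04 -1.e+00] gap 8.0 F [ 0.1 -0.5 -2.4] j [-0.38  0.54  0.07  1.1   0.    1.03]
t 18.8 grasp [ 640.7 -171.9  118.9] yaw 9.11 z [-5.e-04  3.e-04 -1.e+00] gap 8.7 F [-0.6 -0.7 -3.3] j [-0.38  0.54  0.07  1.1   0.    1.03]
clock 18.85 shift in present tool axes [235.   45.9  -1.2] | in final tool axes [238.2  24.   -1.3] | rotvec [-0.  -0.   5.3] j6 1.03
```

View pics/s12.png

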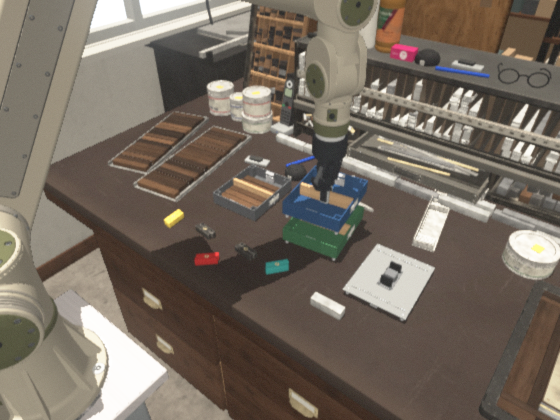

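View pics/w12.png

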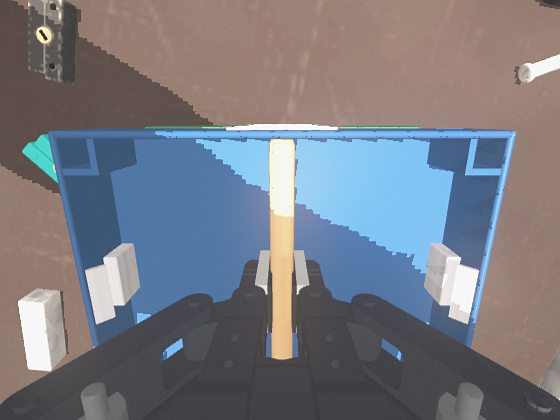

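```bash
python3 -m crank '[[15,3,0,0,0,0,0],[35,7,0,0,0,0,0],[45,9,0,0,0,0,0],[50,10,0,0,0,0,0],[45,9,0,0,0,0,0],[30,5,0,0,0,0,0],[12,2,0,0,0,2.7,0],[3,0,0,0,0,2.6,0]]' 100;python3 -m crank '[[0,0,0,0,0,0,0],[0,0,0,0,0,0,0],[0,0,0,0,0,0,0],[0,0,0,0,0,0,0],[0,0,0,0,0,0,0],[0,0,0,0,0,0,0],[0,0,0,0,0,0,0],[0,0,0,0,0,0,0]]' 100;python3 -c "
from h import *
snap('wrist','w13.png');go(648.9,67.3,119.4,3.8);snap('scene','s13.png');go(648.9,67.3,119.4,3.8)"
```

```text
clock: 19.85
tcp_pos: [0.6477, 0.0697, 0.2739]
orientation: [-0.0, 0.683, 0.731, -0.0]
wrist_force: [-0.6, -0.7, -2.7]
finger_gap: 0.0086
clock: 20.85
tcp_pos: [0.6483, 0.0672, 0.2742]
orientation: [-0.0, 0.683, 0.73, 0.0]
wrist_force: [-0.1, 0.0, -1.8]
finger_gap: 0.0085
t 20.85 grasp [648.3  67.2 119.2] yaw 3.81 z [ 1.e-04  1.e-04 -1.e+00] gap 8.5 F [-0.1  0.  -1.8] j [-0.02  0.52  0.04  1.09  0.    1.48]
clock 20.9 shift in present tool axes [ 0.1  0.6 -0.2] | in final tool axes [ 0.1  0.6 -0.2] | rotvec [ 0. -0.  0.] j6 1.48
t 20.9 grasp [648.3  67.2 119.2] yaw 3.81 z [ 1.e-04  1.e-04 -1.e+00] gap 8.4 F [-0.2 -0.2 -3.2] j [-0.02  0.52  0.04  1.09  0.    1.48]
clock 20.95 shift in present tool axes [ 0.1  0.6 -0.2] | in final tool axes [ 0.1  0.6 -0.2] | rotvec [ 0. -0.  0.] j6 1.48
```

View pics/w13.png

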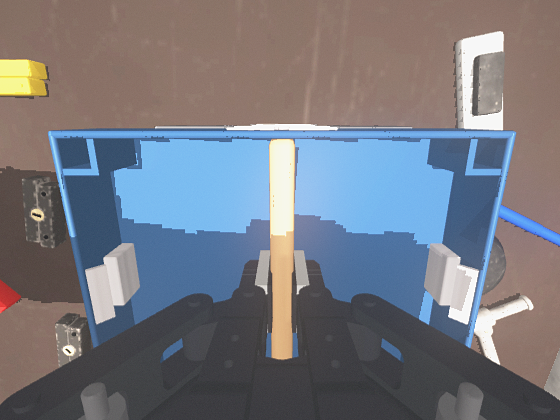

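```bash
python3 -m crank '[[0,0.6,8,0,0,0,0],[0,0,12,0,0,0,0],[0,0,10,0,0,0,0],[0,0,6,0,0,0,0],[0,0,3,0,0,0,0],[0,0,0,0,0,0,0],[0,0,0,0,0,0,0],[0,0,0,0,0,0,0]]' 100;python3 -m crank '[[0,0,3,0,0,0,0],[0,0,3,0,0,0,0],[0,0,3,0,0,0,0],[0,0,3,0,0,0,0],[0,0,2,0,0,0,0],[0,0,0,0,0,0,0],[0,0,0,0,0,0,0],[0,0,0,0,0,0,0]]' 100;python3 -c "
from h import *
go(648.9,67.3,59.4,3.8);snap('scene','s14.png')"
```

```text
clock: 21.95
tcp_pos: [0.6491, 0.0672, 0.2357]
orientation: [0.0, 0.683, 0.73, 0.0]
wrist_force: [-0.4, 0.7, -2.9]
finger_gap: 0.0083
clock: 22.95
tcp_pos: [0.649, 0.0672, 0.2214]
orientation: [0.0, 0.683, 0.73, 0.0]
wrist_force: [0.2, 0.4, -2.9]
finger_gap: 0.0086
clock 22.95 shift in present tool axes [ 0.1 -0.1  7. ] | in final tool axes [ 0.1 -0.1  7. ] | rotvec [ 0. -0.  0.] j6 1.48
t 22.95 grasp [649.   67.2  66.4] yaw 3.81 z [ 3.e-04  1.e-04 -1.e+00] gap 8.6 F [ 0.2  0.4 -2.9] j [-0.02  0.56 -0.03  0.98  0.    1.48]
```

Run:
```python
import cv2
im=cv2.imread("pics/s14.png")
cv2.imwrite("pics/s14a.png",cv2.resize(im[150:260,190:380],None,fx=4,fy=4,interpolation=cv2.INTER_CUBIC))
```

```text
(no output)
```

View pics/s14a.png

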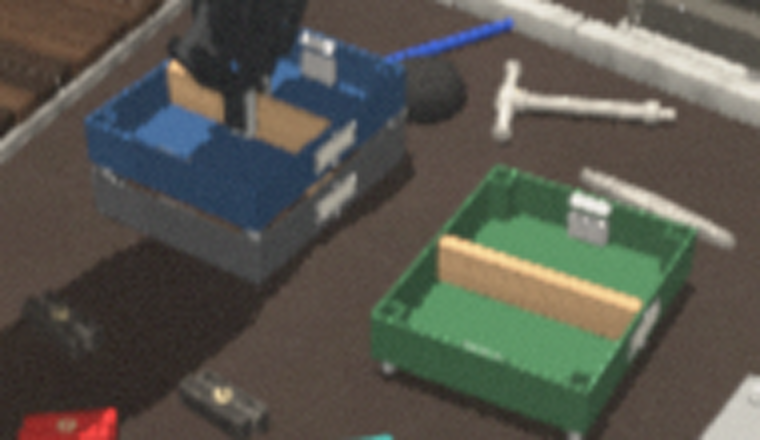

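```bash
python3 -m crank '[[0,0,3,0,0,0,0],[0,0,3,0,0,0,0],[0,0,1.5,0,0,0,0],[0,0,0,0,0,0,0],[0,0,0,0,0,0,0],[0,0,0,0,0,0,0.1],[0,0,0,0,0,0,0.25],[0,0,0,0,0,0,0.35]]' 100;python3 -c "
from h import *
where()"
```

```text
clock: 24.0
tcp_pos: [0.6491, 0.0672, 0.2136]
orientation: [0.0, 0.683, 0.73, 0.0]
wrist_force: [-0.3, 0.0, -0.6]
finger_gap: 0.03
t 24.0 grasp [649.2  67.2  58.6] yaw 3.81 z [ 5.e-04  1.e-04 -1.e+00] gap 30.0 F [-0.3  0.  -0.6] j [-0.02  0.57 -0.04  0.96  0.    1.48]
```

```bash
python3 -m crank '[[0,0,-10,0,0,0,0.4],[0,0,-20,0,0,0,0.5],[0,0,-30,0,0,0,0.7],[0,0,-40,0,0,0,1],[0,0,-30,0,0,0,1],[0,0,-15,0,0,0,1],[0,0,-5,0,0,0,1],[0,0,0,0,0,0,1]]' 60;python3 -c "
from h import *
snap('wrist','w15.png');snap('scene','s15.png')
im=cv2.imread('pics/s15.png')
cv2.imwrite('pics/s15a.png',cv2.resize(im[150:260,190:380],None,fx=4,fy=4,interpolation=cv2.INTER_CUBIC))"
```

```text
clock: 25.0
tcp_pos: [0.6488, 0.0672, 0.3629]
orientation: [-0.0, 0.683, 0.73, -0.0]
wrist_force: [0.4, 0.5, -0.1]
finger_gap: 0.0853
t 25.0 grasp [648.6  67.2 207.9] yaw 3.81 z [-1.1e-03  1.0e-04 -1.0e+00] gap 85.3 F [ 0.4  0.5 -0.1] j [-0.02  0.48  0.19  1.28  0.    1.48]
t 25.05 grasp [648.4  67.2 207.4] yaw 3.8 z [-2.e-03  2.e-04 -1.e+00] gap 85.7 F [ 0.4 -0.7 -0.2] j [-0.02  0.48  0.19  1.28  0.    1.48]
```

View pics/s15a.png

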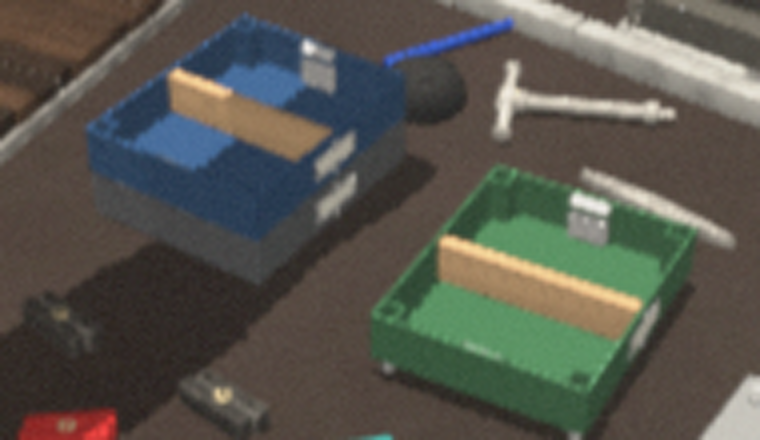

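View pics/w15.png

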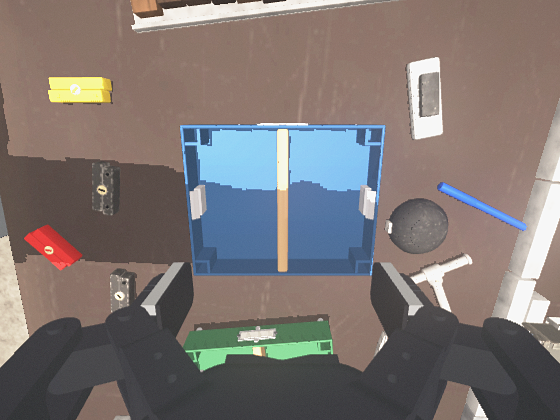

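```bash
python3 -c "
from h import *
go(444,-312,150,1)"
```

```text
clock 25.1 shift in present tool axes [-364.8 -229.2   57.6] | in final tool axes [-375.5 -211.2   57.1] | rotvec [-0.1 -0.   2.8] j6 1.48
```

```bash
python3 -m crank '[[-15,-10,0,0,0,0,1],[-40,-25,0,0,0,0,1],[-50,-32,0,0,0,0,1],[-50,-32,0,0,0,0,1],[-50,-31,0,0,0,0,1],[-50,-31,0,0,0,0,1],[-50,-31,0,0,0,0,1],[-35,-22,0,0,0,0,1]]' 60;python3 -m crank '[[-20,-12,10,0,0,2.8,1],[-6,-3,20,0,0,0,1],[0,0,20,0,0,0,1],[0,0,8,0,0,0,1],[0,0,0,0,0,0,1],[0,0,0,0,0,0,1],[0,0,0,0,0,0,1],[0,0,0,0,0,0,1]]' 60;python3 -c "
from h import *
snap('wrist','w16.png')"
```

```text
clock: 26.1
tcp_pos: [0.4555, -0.2885, 0.3632]
orientation: [-0.0, 0.684, 0.729, -0.0]
wrist_force: [1.4, -0.3, -0.1]
finger_gap: 0.0851
clock: 27.1
tcp_pos: [0.4446, -0.3131, 0.3062]
orientation: [0.0, 0.701, 0.713, 0.0]
wrist_force: [0.8, -0.4, -1.6]
finger_gap: 0.0856
t 27.1 grasp [ 444.7 -313.1  151.2] yaw 1.03 z [ 7.e-04 -6.e-04 -1.e+00] gap 85.6 F [ 0.8 -0.4 -1.6] j [-0.76  0.3  -0.22  1.05  0.    0.79]
```

View pics/w16.png

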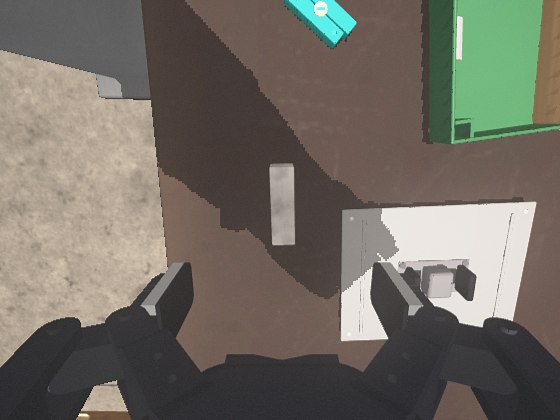

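Run:
```python
from h import *
c=calibration('wrist');im=cv2.imread('pics/w16.png')
corners(c,im,[(270,165),(293,164),(295,244),(272,244)],.022,4)
corners(c,im,[(342,210),(341,341)],.017,4)
go(444,-312,60,1)
```

```text
[[269.6000061035156, 164.89999389648438], [292.29998779296875, 163.8000030517578], [294.5, 244.0], [271.8999938964844, 244.5]]
[[434.0, -277.3], [452.9, -276.0], [457.0, -348.0], [436.6, -348.9]]
centre [ 445.1 -312.5] edges [np.float64(19.0), np.float64(72.1), np.float64(20.4), np.float64(71.6)] ang [np.float64(3.9), np.float64(-86.78), np.float64(-177.49), np.float64(92.06)]
[[341.70001220703125, 209.6999969482422], [340.6000061035156, 340.6000061035156]]
[[498.1, -316.5], [507.4, -455.3]]
centre [ 502.8 -385.9] edges [np.float64(139.2), np.float64(139.2)] ang [np.float64(-86.18), np.float64(93.82)]
clock 27.15 shift in present tool axes [ 1.1 -0.6 91.1] | in final tool axes [ 1.  -0.6 91.1] | rotvec [0. 0. 0.] j6 0.79
```

```bash
python3 -m crank '[[3,0.5,15,0,0,-1.5,0.55],[0,0,30,0,0,0,0.55],[0,0,35,0,0,0,0.55],[0,0,25,0,0,0,0.55],[0,0,13,0,0,0,0.55],[0,0,6,0,0,0,0.55],[0,0,2,0,0,0,0.55],[0,0,0,0,0,0,0.55]]' 60;python3 -c "
from h import *
snap('wrist','w17.png')"
```

```text
clock: 28.15
tcp_pos: [0.4452, -0.3103, 0.1803]
orientation: [0.001, 0.691, 0.722, 0.0]
wrist_force: [-0.8, -0.2, 0.4]
finger_gap: 0.047
t 28.15 grasp [ 445.3 -310.5   25.3] yaw 2.51 z [ 1.e-03 -8.e-04 -1.e+00] gap 47.0 F [-0.8 -0.2  0.4] j [-0.76  0.42 -0.38  0.76  0.    0.77]
```

View pics/w17.png

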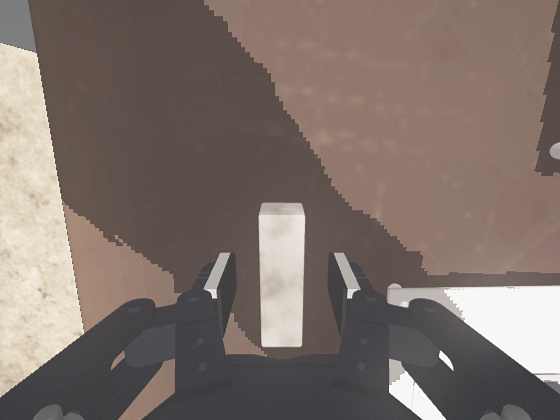

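Centred, lid clear. Lower 4.5 mm and grip.

```bash
python3 -m crank '[[0,0,3,0,0,0,0.55],[0,0,1.5,0,0,0,0.55],[0,0,0,0,0,0,0.3],[0,0,0,0,0,0,0.15],[0,0,0,0,0,0,0],[0,0,0,0,0,0,0],[0,0,0,0,0,0,0],[0,0,0,0,0,0,0]]' 80;python3 -m crank '[[0,0,-5,0,0,0,0],[0,0,-20,0,0,0,0],[0,0,-35,0,0,0,0],[0,0,-35,0,0,0,0],[0,0,-25,0,0,0,0],[0,0,-10,0,0,0,0],[0,0,0,0,0,0,0],[0,0,0,0,0,0,0]]' 80;python3 -c "
from h import *
snap('wrist','w18.png');go(606,62,130,3.8)"
```

```text
clock: 29.2
tcp_pos: [0.4449, -0.3101, 0.1754]
orientation: [0.0, 0.691, 0.722, 0.0]
wrist_force: [-0.7, 1.4, 5.0]
finger_gap: 0.019
clock: 30.2
tcp_pos: [0.4445, -0.3097, 0.3038]
orientation: [-0.001, 0.691, 0.722, 0.0]
wrist_force: [-0.4, -0.2, -1.1]
finger_gap: 0.0192
t 30.2 grasp [ 444.2 -309.5  148.8] yaw 2.5 z [-0.0017  0.0017 -1.    ] gap 19.2 F [-0.4 -0.2 -1.1] j [-0.76  0.3  -0.22  1.05  0.    0.77]
clock 30.25 shift in present tool axes [364.3 177.6  19.1] | in final tool axes [360.2 185.8  18.7] | rotvec [-0.1 -0.1 -1.3] j6 0.77
```

View pics/w18.png

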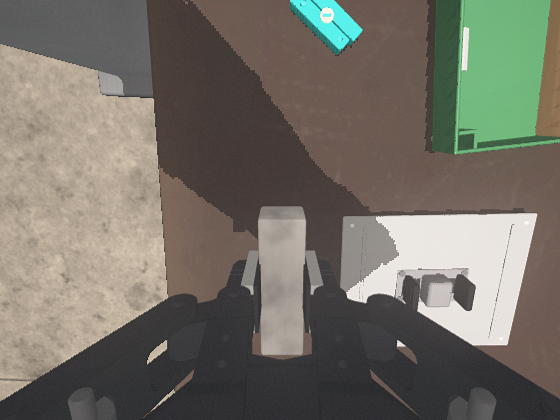

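```bash
python3 -m crank '[[18,9,0,0,0,0,0],[36,18,0,0,0,0,0],[52,25,0,0,0,0,0],[52,25,0,0,0,0,0],[52,25,0,0,0,0,0],[52,25,0,0,0,0,0],[50,25,0,0,0,0,0],[34,17,0,0,0,0,0]]' 80;python3 -m crank '[[14,7,0,0,0,-1.3,0],[4,2,0,0,0,0,0],[0,0,5,0,0,0,0],[0,0,10,0,0,0,0],[0,0,4,0,0,0,0],[0,0,0,0,0,0,0],[0,0,0,0,0,0,0],[0,0,0,0,0,0,0]]' 80;python3 -c "
from h import *
snap('wrist','w19.png');go(606,62,61,3.8)"
```

```text
clock: 31.25
tcp_pos: [0.5987, 0.0467, 0.3045]
orientation: [-0.001, 0.691, 0.723, -0.0]
wrist_force: [0.9, -0.5, -0.3]
finger_gap: 0.0191
clock: 32.25
tcp_pos: [0.6068, 0.0613, 0.2865]
orientation: [0.0, 0.683, 0.73, 0.0]
wrist_force: [-0.0, -0.6, -0.9]
finger_gap: 0.019
t 32.25 grasp [606.9  61.3 131.5] yaw 3.8 z [ 6.e-04  1.e-04 -1.e+00] gap 19.0 F [-0.  -0.6 -0.9] j [-0.03  0.44 -0.07  1.07  0.    1.47]
clock 32.3 shift in present tool axes [ 0.6 -0.8 70.5] | in final tool axes [ 0.6 -0.7 70.5] | rotvec [ 0. -0.  0.] j6 1.47
```

View pics/w19.png

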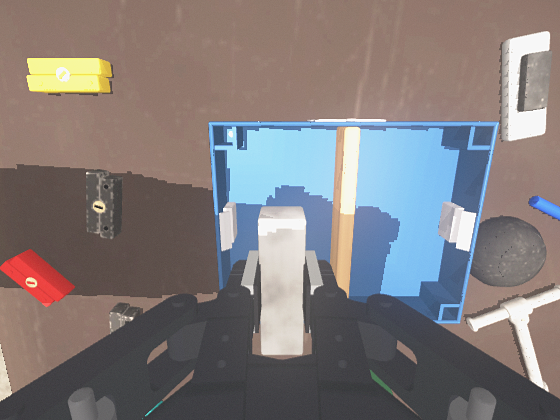

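```bash
python3 -m crank '[[0,-0.5,12,0,0,0,0],[0,0,18,0,0,0,0],[0,0,18,0,0,0,0],[0,0,12,0,0,0,0],[0,0,8,0,0,0,0],[0,0,3,0,0,0,0],[0,0,0.5,0,0,0,0],[0,0,0,0,0,0,0]]' 80;python3 -c "
from h import *
where()";python3 -m crank '[[0,0,0,0,0,0,0.2],[0,0,0,0,0,0,0.36],[0,0,0,0,0,0,0.36],[0,0,0,0,0,0,0.36],[0,0,-10,0,0,0,0.36],[0,0,-20,0,0,0,0.36],[0,0,-40,0,0,0,0.36],[0,0,-40,0,0,0,1]]' 80;python3 -c "
from h import *
snap('wrist','w20.png')"
```

```text
clock: 33.3
tcp_pos: [0.6065, 0.0614, 0.2153]
orientation: [0.0, 0.683, 0.73, 0.0]
wrist_force: [0.4, -0.1, -1.6]
finger_gap: 0.0193
t 33.3 grasp [606.6  61.4  60.3] yaw 3.81 z [ 1.1e-03  1.0e-04 -1.0e+00] gap 19.3 F [ 0.4 -0.1 -1.6] j [-0.03  0.49 -0.16  0.91  0.    1.47]
clock: 34.3
tcp_pos: [0.606, 0.0614, 0.3263]
orientation: [-0.0, 0.683, 0.73, 0.0]
wrist_force: [0.8, -0.9, 0.0]
finger_gap: 0.0473
t 34.3 grasp [606.   61.4 171.3] yaw 3.81 z [ 0.e+00  1.e-04 -1.e+00] gap 47.3 F [ 0.8 -0.9  0. ] j [-0.03  0.41 -0.01  1.15  0.    1.47]
```

View pics/w20.png

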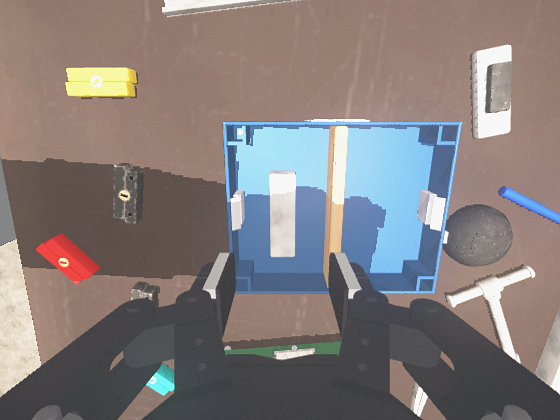

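```bash
python3 -c "
from h import *
go(639.2,-171.9,176,9.15)"
```

```text
clock 34.35 shift in present tool axes [-234.9   16.2    2. ] | in final tool axes [-235.4   -5.7    1.7] | rotvec [ 0.5  0.1 -5.3] j6 1.47
```

```bash
python3 -m crank '[[-15,0,-6,0,0,0,1],[-40,3,0,0,0,0,1],[-55,4,0,0,0,0,1],[-55,4,0,0,0,0,1],[-40,3,0,0,0,0,1],[-20,2,0,0,0,0,1],[-8,0,0,0,0,-5.3,1],[0,0,0,0,0,0,1]]' 80;python3 -m crank '[[0,0,0,0,0,0,1],[0,0,0,0,0,0,1],[0,0,0,0,0,0,1],[0,0,0,0,0,0,1],[0,0,0,0,0,0,1],[0,0,0,0,0,0,1],[0,0,0,0,0,0,1],[0,0,0,0,0,0,1]]';python3 -c "
from h import *
go(639.2,-171.9,176,9.15);c,im=snap('wrist','w21.png')
b=cv2.imread('pics/w8.png')
v=np.hstack([im[110:295,170:290],b[110:295,170:290],]);cv2.imwrite('pics/cmpL2.png',cv2.resize(v,None,fx=3.2,fy=3.2,interpolation=cv2.INTER_CUBIC))
"
```

```text
clock: 35.35
tcp_pos: [0.6373, -0.1705, 0.3299]
orientation: [-0.001, 0.649, 0.76, -0.0]
wrist_force: [0.3, 0.1, 0.9]
finger_gap: 0.0853
clock: 36.35
tcp_pos: [0.6376, -0.1701, 0.3307]
orientation: [-0.0, 0.649, 0.761, 0.0]
wrist_force: [0.4, 0.0, 0.3]
finger_gap: 0.0853
clock 36.35 shift in present tool axes [-2.   1.3 -0.3] | in final tool axes [-2.   1.3 -0.3] | rotvec [ 0. -0. -0.] j6 1.03
t 36.35 grasp [ 637.6 -170.1  175.7] yaw 9.1 z [ 0.e+00  1.e-04 -1.e+00] gap 85.3 F [0.4 0.  0.3] j [-0.38  0.51  0.15  1.22  0.    1.03]
```

View pics/w21.png

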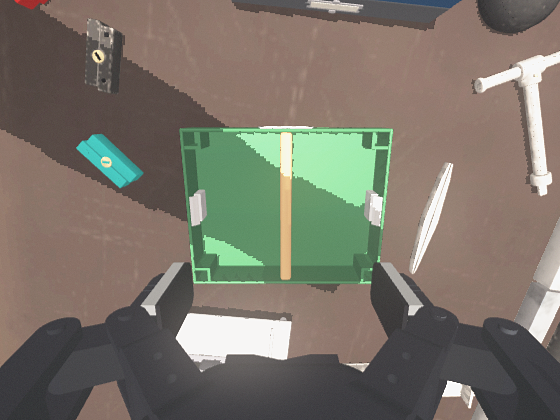

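View pics/cmpL2.png

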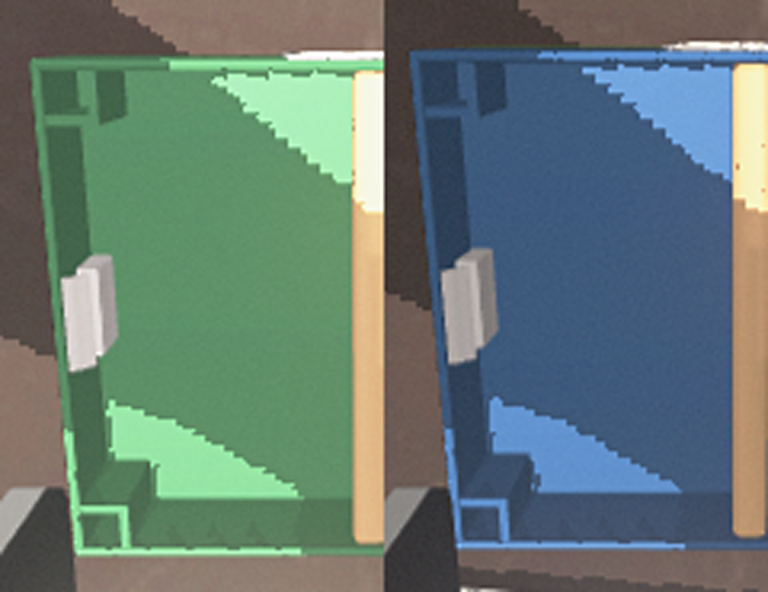

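```bash
python3 -m crank '[[-2.5,3.1,15,0,0,0,1],[0,0,30,0,0,0,1],[0,0,35,0,0,0,1],[0,0,30,0,0,0,1],[0,0,17,0,0,0,1],[0,0,8,0,0,0,1],[0,0,2,0,0,0,1],[0,0,0,0,0,0,1]]' 100;python3 -c "
from h import *
go(641.1,-172.05,38.4,9.1);c,im=snap('wrist','w22.png')
"
```

```text
clock: 37.4
tcp_pos: [0.6415, -0.1722, 0.1947]
orientation: [0.001, 0.649, 0.761, 0.0]
wrist_force: [-0.1, 1.7, 0.5]
finger_gap: 0.0852
clock 37.4 shift in present tool axes [ 0.2 -0.4  1.3] | in final tool axes [ 0.2 -0.4  1.3] | rotvec [0.1 0.  0. ] j6 1.03
t 37.4 grasp [ 641.8 -172.3   39.7] yaw 9.11 z [ 1.6e-03 -6.0e-04 -1.0e+00] gap 85.2 F [-0.1  1.7  0.5] j [-0.38  0.61 -0.03  0.94  0.    1.03]
```

View pics/w22.png

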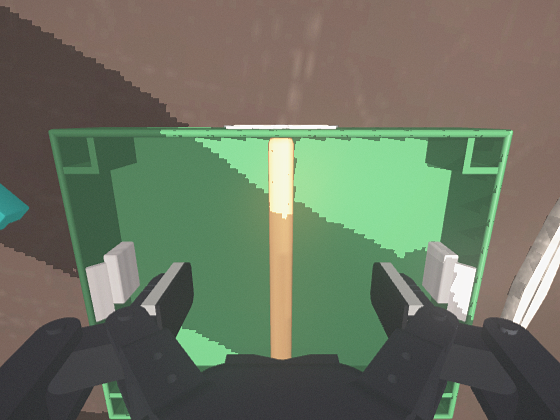

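```bash
python3 -m crank '[[0,-0.4,1.2,0,0,0,1],[0,0,0,0,0,0,0.6],[0,0,0,0,0,0,0.4],[0,0,0,0,0,0,0.2],[0,0,0,0,0,0,0],[0,0,0,0,0,0,0],[0,0,0,0,0,0,0],[0,0,0,0,0,0,0]]' 100;python3 -c "
from h import *
where()"; python3 -m crank '[[0,0,-2,0,0,0,0],[0,0,-6,0,0,0,0],[0,0,-12,0,0,0,0],[0,0,-20,0,0,0,0],[0,0,-25,0,0,0,0],[0,0,-20,0,0,0,0],[0,0,-12,0,0,0,0],[0,0,-3,0,0,0,0]]' 100;python3 -c "
from h import *
go(649.1,67.2,140,3.8);c,im=snap('wrist','w23.png')
"
```

```text
clock: 38.45
tcp_pos: [0.6408, -0.1722, 0.1927]
orientation: [0.0, 0.649, 0.761, -0.0]
wrist_force: [-0.2, -0.3, 2.7]
finger_gap: 0.0086
t 38.45 grasp [ 640.8 -172.3   37.7] yaw 9.1 z [ 3.e-04 -3.e-04 -1.e+00] gap 8.6 F [-0.2 -0.3  2.7] j [-0.38  0.61 -0.03  0.93 -0.    1.03]
clock: 39.45
tcp_pos: [0.6409, -0.1721, 0.2936]
orientation: [0.001, 0.649, 0.761, 0.0]
wrist_force: [0.2, 0.0, -3.7]
finger_gap: 0.0085
clock 39.45 shift in present tool axes [235.   46.   -1.5] | in final tool axes [238.2  24.1  -1.4] | rotvec [0.1 0.  5.3] j6 1.03
t 39.45 grasp [ 641.1 -172.2  138.6] yaw 9.11 z [ 1.5e-03 -5.0e-04 -1.0e+00] gap 8.5 F [ 0.2  0.  -3.7] j [-0.38  0.53  0.1   1.14  0.    1.03]
```

View pics/w23.png

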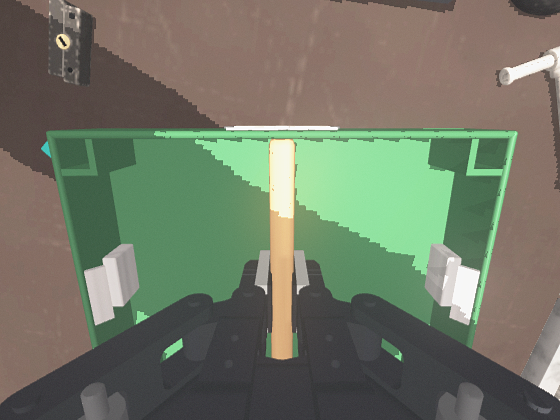

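```bash
python3 -m crank '[[15,3,0,0,0,0,0],[35,7,0,0,0,0,0],[45,9,0,0,0,0,0],[50,10,0,0,0,0,0],[45,9,0,0,0,0,0],[30,6,0,0,0,0,0],[12,2,0,0,0,2.7,0],[3,0,0,0,0,2.6,0]]' 100;python3 -m crank '[[0,0,0,0,0,0,0],[0,0,0,0,0,0,0],[0,0,0,0,0,0,0],[0,0,0,0,0,0,0],[0,0,0,0,0,0,0],[0,0,0,0,0,0,0],[0,0,0,0,0,0,0],[0,0,0,0,0,0,0]]' 100;python3 -c "
from h import *
c,im=snap('wrist','w24.png');go(649.1,67.2,93.7,3.8);snap('scene','s24.png');go(649.1,67.2,93.7,3.8)"
```

```text
clock: 40.5
tcp_pos: [0.6482, 0.0698, 0.2912]
orientation: [-0.001, 0.683, 0.731, -0.001]
wrist_force: [-0.2, -0.5, -3.1]
finger_gap: 0.0083
clock: 41.5
tcp_pos: [0.649, 0.0673, 0.2925]
orientation: [0.0, 0.683, 0.73, 0.0]
wrist_force: [-0.8, -0.0, -3.9]
finger_gap: 0.0087
t 41.5 grasp [649.1  67.3 137.5] yaw 3.81 z [ 1.e-04  1.e-04 -1.e+00] gap 8.7 F [-0.8 -0.  -3.9] j [-0.02  0.51  0.07  1.13  0.    1.48]
clock 41.55 shift in present tool axes [-0.1  0.1 43.8] | in final tool axes [-0.1  0.1 43.8] | rotvec [ 0. -0.  0.] j6 1.48
t 41.55 grasp [649.   67.3 137.5] yaw 3.81 z [ 0.e+00  1.e-04 -1.e+00] gap 8.3 F [ 0.5 -0.5 -4.4] j [-0.02  0.51  0.07  1.13  0.    1.48]
clock 41.6 shift in present tool axes [-0.1  0.  43.8] | in final tool axes [-0.1  0.1 43.8] | rotvec [ 0. -0.  0.] j6 1.48
```

View pics/s24.png

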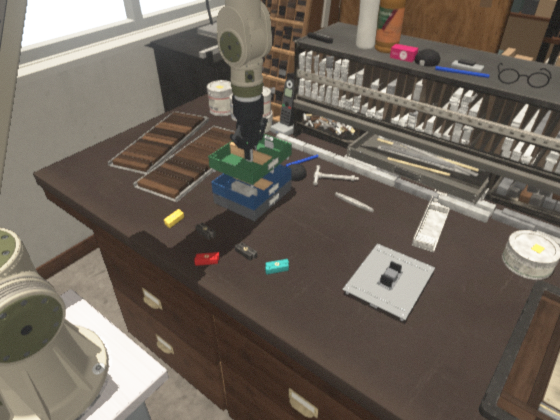

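```bash
python3 -m crank '[[0,0,6,0,0,0,0],[0,0,8,0,0,0,0],[0,0,8,0,0,0,0],[0,0,4,0,0,0,0],[0,0,2,0,0,0,0],[0,0,2,0,0,0,0],[0,0,2,0,0,0,0],[0,0,2,0,0,0,0]]' 100;python3 -c "
from h import *
where()";python3 -m crank '[[0,0,2,0,0,0,0],[0,0,2,0,0,0,0],[0,0,2,0,0,0,0],[0,0,2,0,0,0,0],[0,0,2,0,0,0,0],[0,0,0.3,0,0,0,0],[0,0,0,0,0,0,0],[0,0,0,0,0,0,0]]' 100;python3 -c "
from h import *
where();snap('scene','s25.png')
im=cv2.imread('pics/s25.png')
cv2.imwrite('pics/s25a.png',cv2.resize(im[120:250,180:340],None,fx=4.5,fy=4.5,interpolation=cv2.INTER_CUBIC))"
```

```text
clock: 42.6
tcp_pos: [0.6491, 0.0673, 0.2586]
orientation: [0.0, 0.683, 0.73, 0.0]
wrist_force: [-0.6, 0.2, -4.1]
finger_gap: 0.0083
t 42.6 grasp [649.1  67.3 103.6] yaw 3.81 z [ 4.e-04  1.e-04 -1.e+00] gap 8.3 F [-0.6  0.2 -4.1] j [-0.02  0.53  0.02  1.05  0.    1.48]
clock: 43.6
tcp_pos: [0.649, 0.0673, 0.2489]
orientation: [0.0, 0.683, 0.73, 0.0]
wrist_force: [-3.9, -1.2, 4.8]
finger_gap: 0.0086
t 43.6 grasp [649.1  67.3  93.9] yaw 3.81 z [ 6.e-04  1.e-04 -1.e+00] gap 8.6 F [-3.9 -1.2  4.8] j [-0.02  0.54  0.    1.03  0.    1.48]
t 43.6 grasp [649.1  67.3  93.9] yaw 3.81 z [ 6.e-04  1.e-04 -1.e+00] gap 8.6 F [-3.9 -1.2  4.8] j [-0.02  0.54  0.    1.03  0.    1.48]
```

View pics/s25a.png

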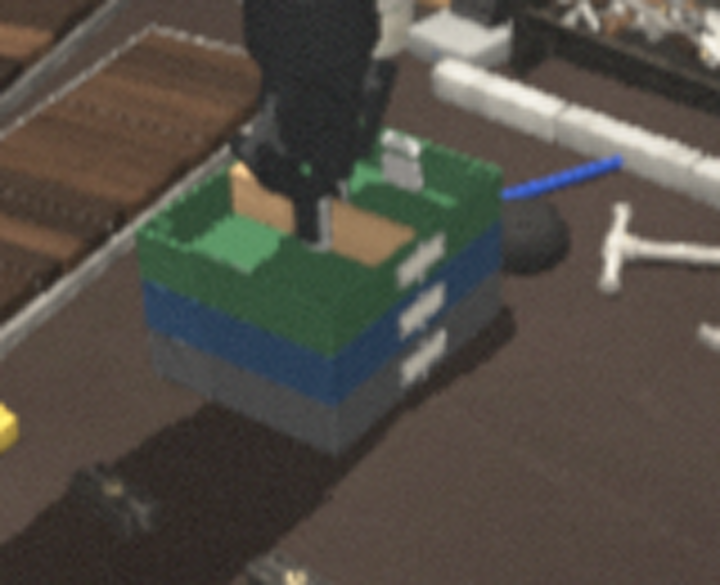

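```bash
python3 -m crank '[[0,0,0,0,0,0,0.1],[0,0,0,0,0,0,0.3],[0,0,0,0,0,0,0.4],[0,0,-10,0,0,0,0.4],[0,0,-25,0,0,0,0.5],[0,0,-40,0,0,0,1],[0,0,-40,0,0,0,1],[0,0,-20,0,0,0,1]]' 60;python3 -m crank '[[0,0,-5,0,0,0,1],[-3,-15,0,0,0,0,1],[-5,-30,0,0,0,0,1],[-5,-35,0,0,0,0,1],[-3,-20,0,0,0,0,1],[0,-5,0,0,0,0,1],[0,0,0,0,0,0,1],[0,0,0,0,0,0,1]]';python3 -c "
from h import *
c,im=snap('wrist','w26.png');snap('scene','s26.png')
im=cv2.imread('pics/s26.png')
cv2.imwrite('pics/s26a.png',cv2.resize(im[120:300,150:340],None,fx=3.3,fy=3.3,interpolation=cv2.INTER_CUBIC))"
```

```text
clock: 44.65
tcp_pos: [0.6495, 0.0673, 0.3869]
orientation: [0.002, 0.683, 0.73, 0.002]
wrist_force: [0.2, 0.5, 0.3]
finger_gap: 0.0853
clock: 45.65
tcp_pos: [0.5461, 0.0444, 0.3879]
orientation: [0.0, 0.683, 0.73, 0.0]
wrist_force: [0.2, -0.6, -0.1]
finger_gap: 0.0852
t 45.65 grasp [546.2  44.4 232.9] yaw 3.81 z [ 3.e-04  1.e-04 -1.e+00] gap 85.2 F [ 0.2 -0.6 -0.1] j [-0.07  0.27 -0.06  1.25  0.    1.44]
t 45.7 grasp [546.1  44.4 232.9] yaw 3.82 z [ 0.e+00  1.e-04 -1.e+00] gap 85.2 F [-0.4 -0.1 -0.2] j [-0.07  0.27 -0.06  1.25  0.    1.44]
```

View pics/s26a.png

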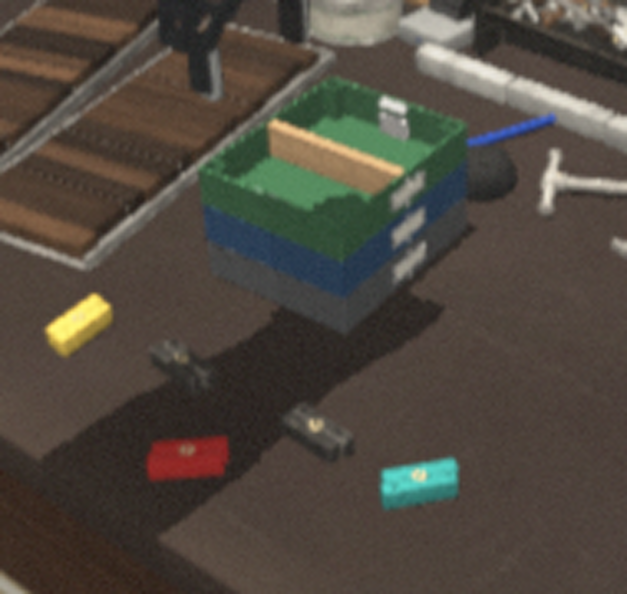

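View pics/w26.png

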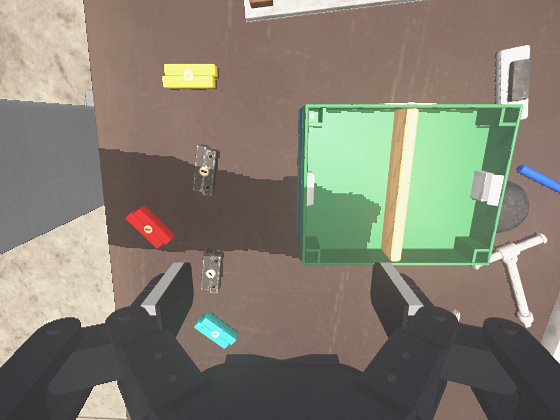

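Run:
```python
from h import *
c=calibration('wrist');im=cv2.imread('pics/w26.png')
print(rays(c,[(204.5,171),(211,273)],.018)*1000)
print(rays(c,[(197,145),(217,147),(212,195),(194,193)],.018)*1000)
cv2.imwrite('pics/w26a.png',cv2.resize(im[120:310,120:300],None,fx=3.1,fy=3.1,interpolation=cv2.INTER_CUBIC))
```

```text
[[458.39350988  55.75548807  18.        ]
 [465.76959734 -71.28631686  18.        ]]
[[450.34774633  83.8850144   18.        ]
 [472.22454512  83.19952336  18.        ]
 [466.84051421  28.57919529  18.        ]
 [446.24756364  29.55373278  18.        ]]
```

View pics/w26a.png

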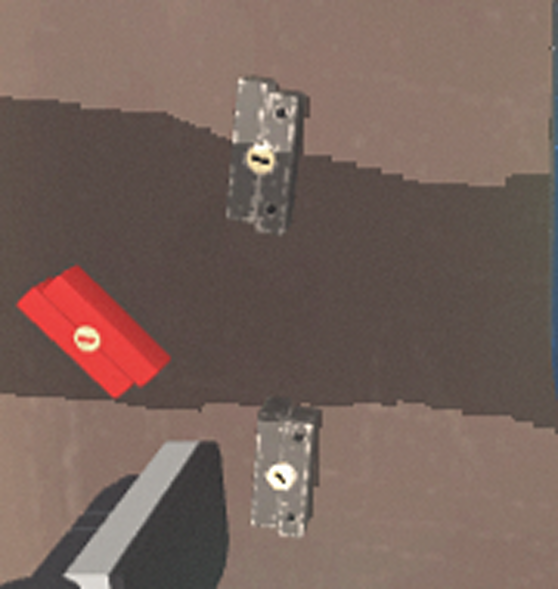

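```bash
python3 -c "
from h import *
go(458.5,56,120,-5)"
```

```text
clock 45.75 shift in present tool axes [ 17.4 -86.6 112.9] | in final tool axes [  3.9 -88.2 112.9] | rotvec [-0.  -0.   8.8] j6 1.44
```

```bash
python3 -m crank '[[3,-15,0,0,0,0,1],[5,-25,15,0,0,0,1],[5,-25,30,0,0,0,1],[4,-15,30,0,0,0,1],[0,-6,22,0,0,8.8,1],[0,0,12,0,0,0,1],[0,0,4,0,0,0,1],[0,0,0,0,0,0,1]]' 60;python3 -c "
from h import *
c,im=snap('wrist','w27.png')"
```

```text
clock: 46.75
tcp_pos: [0.4591, 0.0555, 0.2755]
orientation: [0.0, 0.737, 0.676, 0.0]
wrist_force: [-0.1, 0.4, 0.7]
finger_gap: 0.0854
t 46.75 grasp [459.3  55.6 120.5] yaw -4.92 z [ 8.e-04  1.e-04 -1.e+00] gap 85.4 F [-0.1  0.4  0.7] j [-0.05  0.18 -0.46  0.93  0.    1.6 ]
```

View pics/w27.png

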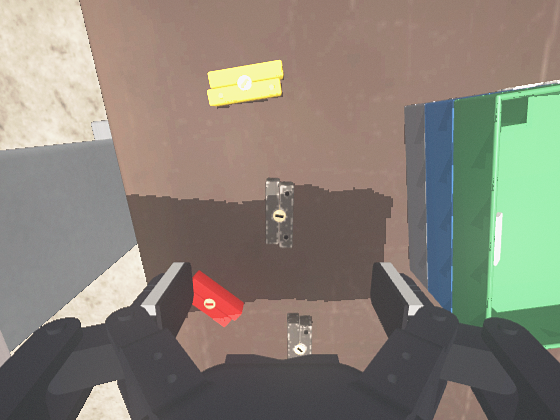

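Run:
```python
from h import *
c=calibration('wrist');s,Rt=tool()
px=[(279.5,216),(266,179),(294,183),(292,247),(267,243),(243,305),(228,325),(205,272),(300,349),(288,314),(311,316)]
P=rays(c,px,.018); q=Rt.inv().apply(P-s["tcp_pos"])*1000
for a,b,d in zip(px,P*1000,q): print(a,np.round(b[:2],1),np.round(d[:2],1))
```

```text
(279.5, 216) [457.9  55.4] [-0.2 -1.6]
(266, 179) [450.3  85.6] [ 29.1 -11.7]
(294, 183) [471.2  80.7] [26.1  9.5]
(292, 247) [465.7  28.3] [-26.6   8.5]
(267, 243) [445.9  33.5] [-23.1 -11.7]
(243, 305) [419.6 -21.9] [-80.5 -33.1]
(228, 325) [404.  -40.8] [-100.8  -47. ]
(205, 272) [392.   12.1] [-49.  -63.5]
(300, 349) [465.3 -71.7] [-126.3   16.8]
(288, 314) [457.4 -34.2] [-89.5   5.7]
(311, 316) [477.2 -37.9] [-91.6  25.7]
```

```bash
python3 -m crank '[[1,-1.3,15,0,0,0,0.55],[0,0,25,0,0,0,0.55],[0,0,25,0,0,0,0.55],[0,0,20,0,0,0,0.55],[0,0,10,0,0,0,0.55],[0,0,4,0,0,0,0.55],[0,0,1,0,0,0,0.55],[0,0,0,0,0,0,0.55]]' 60;python3 -c "
from h import *
c,im=snap('wrist','w28.png')"
```

```text
clock: 47.8
tcp_pos: [0.4576, 0.0567, 0.1758]
orientation: [0.0, 0.737, 0.676, 0.0]
wrist_force: [-0.8, -0.5, 0.5]
finger_gap: 0.0471
t 47.8 grasp [457.8  56.7  20.8] yaw -4.98 z [ 0.0012  0.     -1.    ] gap 47.1 F [-0.8 -0.5  0.5] j [-0.05  0.3  -0.59  0.67  0.    1.61]
```

View pics/w28.png

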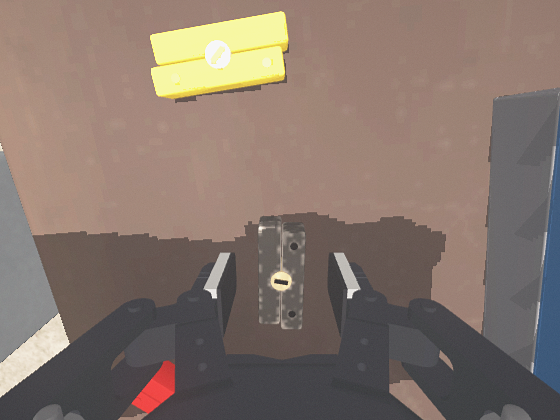

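```bash
python3 -m crank '[[0,0,1.3,0,0,0,0.55],[0,0,0,0,0,0,0.3],[0,0,0,0,0,0,0.15],[0,0,0,0,0,0,0],[0,0,0,0,0,0,0],[0,0,0,0,0,0,0],[0,0,0,0,0,0,0],[0,0,-5,0,0,0,0]]' 60;python3 -m crank '[[0,0,-20,0,0,0,0],[0,0,-40,0,0,0,0],[0,0,-50,0,0,0,0],[0,0,-30,0,0,0,0],[0,0,-5,0,0,-8.8,0],[0,0,0,0,0,0,0],[0,0,0,0,0,0,0],[0,0,0,0,0,0,0]]' 60;python3 -c "
from h import *
c,im=snap('wrist','w29.png');go(606,64,150,3.8)"
```

```text
clock: 48.85
tcp_pos: [0.4568, 0.0567, 0.1786]
orientation: [-0.0, 0.737, 0.676, -0.0]
wrist_force: [-1.3, -0.7, -1.2]
finger_gap: 0.0205
clock: 49.85
tcp_pos: [0.4568, 0.0567, 0.3231]
orientation: [-0.001, 0.684, 0.73, -0.001]
wrist_force: [-0.3, -0.1, -0.4]
finger_gap: 0.0207
t 49.85 grasp [456.6  56.7 168.1] yaw 3.73 z [-1.7e-03  2.0e-04 -1.0e+00] gap 20.7 F [-0.3 -0.1 -0.4] j [-0.05  0.14 -0.39  1.05  0.    1.45]
clock 49.9 shift in present tool axes [ -2.4 149.2  18. ] | in final tool axes [ -2.6 149.2  18.2] | rotvec [-0.1 -0.  -0.1] j6 1.45
```

View pics/w29.png

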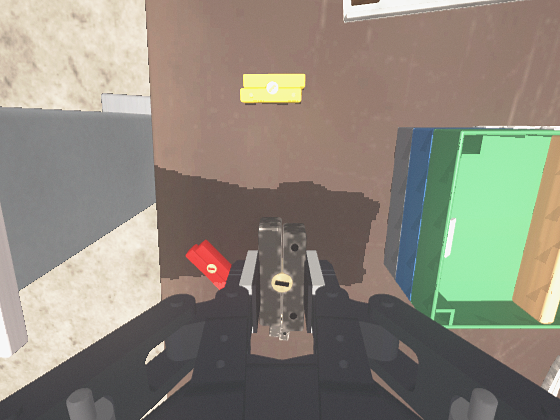

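```bash
python3 -m crank '[[0,15,0,0,0,0,0],[0,30,0,0,0,0,0],[-1,40,0,0,0,0,0],[-1,35,0,0,0,0,0],[0,20,0,0,0,0,0],[0,8,5,0,0,0,0],[0,1,12,0,0,0,0],[0,0,5,0,0,0,0]]' 60;python3 -c "
from h import *
c,im=snap('wrist','w30.png');go(606,64,94,3.8)"
```

```text
clock: 50.9
tcp_pos: [0.605, 0.0646, 0.3002]
orientation: [-0.001, 0.683, 0.73, -0.001]
wrist_force: [-0.3, 0.5, 0.4]
finger_gap: 0.0204
t 50.9 grasp [604.5  64.7 145.2] yaw 3.81 z [-2.8e-03  1.0e-04 -1.0e+00] gap 20.4 F [-0.3  0.5  0.4] j [-0.03  0.43 -0.05  1.1   0.    1.48]
clock 50.95 shift in present tool axes [-0.8  1.3 51. ] | in final tool axes [-0.7  1.2 51. ] | rotvec [-0.2 -0.   0. ] j6 1.48
```

View pics/w30.png

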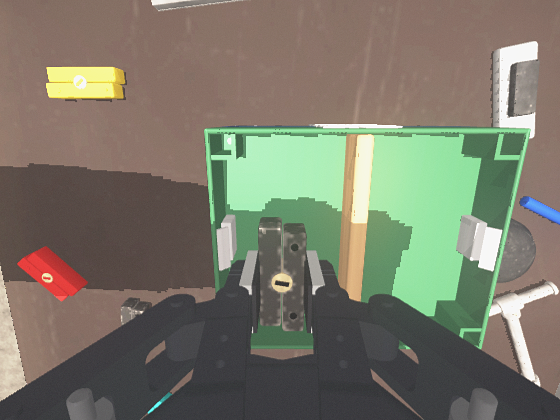

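```bash
python3 -m crank '[[0,1,12,0,0,0,0],[0,0,15,0,0,0,0],[0,0,12,0,0,0,0],[0,0,8,0,0,0,0],[0,0,3,0,0,0,0],[0,0,0.5,0,0,0,0],[0,0,0,0,0,0,0.2],[0,0,0,0,0,0,0.36]]' 60;python3 -c "
from h import *
where()";python3 -m crank '[[0,0,0,0,0,0,0.36],[0,0,-10,0,0,0,0.36],[0,0,-20,0,0,0,0.36],[0,0,-40,0,0,0,0.4],[0,0,-30,0,0,0,1],[0,-20,-10,0,0,0,1],[0,-40,0,0,0,0,1],[0,-50,0,0,0,0,1]]' 60;python3 -c "
from h import *
c,im=snap('wrist','w31.png');go(466,-68,125,-3)"
```

```text
clock: 51.95
tcp_pos: [0.6072, 0.0646, 0.252]
orientation: [0.0, 0.683, 0.73, 0.0]
wrist_force: [-0.2, -0.4, -1.2]
finger_gap: 0.0307
t 51.95 grasp [607.4  64.7  97. ] yaw 3.8 z [ 1.1e-03  1.0e-04 -1.0e+00] gap 30.7 F [-0.2 -0.4 -1.2] j [-0.03  0.46 -0.12  0.99  0.    1.48]
clock: 52.95
tcp_pos: [0.4967, 0.0572, 0.3623]
orientation: [0.001, 0.683, 0.73, 0.001]
wrist_force: [-1.1, 0.1, 0.7]
finger_gap: 0.0851
t 52.95 grasp [497.   57.2 207.3] yaw 3.81 z [ 0.0021 -0.     -1.    ] gap 85.1 F [-1.1  0.1  0.7] j [-0.05  0.19 -0.23  1.16  0.    1.46]
clock 53.0 shift in present tool axes [-123.9  -30.9   80.9] | in final tool axes [-126.7  -16.6   80.7] | rotvec [-0.5 -0.   6.8] j6 1.46
```

View pics/w31.png

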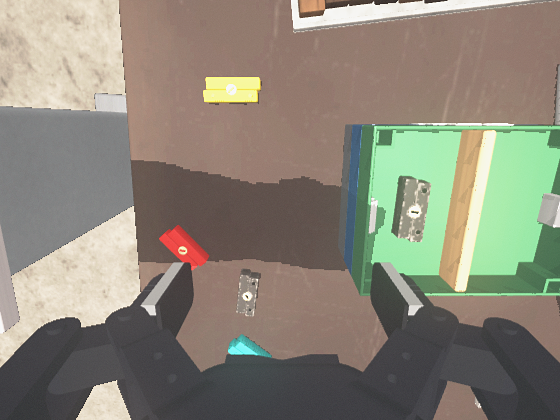

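```bash
python3 -m crank '[[-15,-6,10,0,0,0,1],[-25,-6,15,0,0,0,1],[-30,-8,15,0,0,0,1],[-25,-6,15,0,0,0,1],[-18,-3,15,0,0,0,1],[-8,-1,8,0,0,6.8,1],[0,0,2,0,0,0,1],[0,0,0,0,0,0,1]]' 60;python3 -c "
from h import *
c,im=snap('wrist','w32.png')"
```

```text
clock: 54.0
tcp_pos: [0.4758, -0.0656, 0.2815]
orientation: [0.0, 0.725, 0.689, 0.0]
wrist_force: [-0.2, -0.7, 0.4]
finger_gap: 0.0854
t 54.0 grasp [475.9 -65.6 126.5] yaw -2.9 z [ 4.e-04  0.e+00 -1.e+00] gap 85.4 F [-0.2 -0.7  0.4] j [-0.3   0.21 -0.41  0.95  0.    1.32]
```

View pics/w32.png

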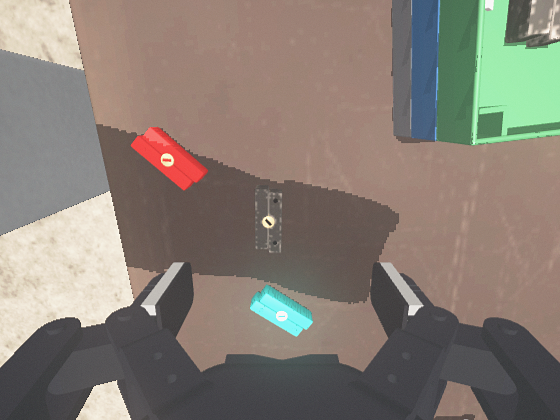

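Run:
```python
from h import *
c=calibration('wrist');s,Rt=tool()
px=[(268.5,222),(257,188),(281,191),(281,253),(257,249),(206,172),(185,189),(264,286),(313,320)]
P=rays(c,px,.018); q=Rt.inv().apply(P-s["tcp_pos"])*1000
for a,b,d in zip(px,P*1000,q): print(a,np.round(b[:2],1),np.round(d[:2],1))
```

```text
(268.5, 222) [465.1 -72.1] [ -7.2 -10.6]
(257, 188) [457.8 -43.6] [ 20.9 -19.2]
(281, 191) [476.5 -47. ] [18.5 -0.4]
(281, 253) [473.8 -99.9] [-34.5  -0.4]
(257, 249) [454.1 -95.3] [-30.9 -20.4]
(206, 172) [419.5 -29.1] [ 33.5 -58.3]
(185, 189) [401.4 -41.6] [ 20.1 -75.7]
(264, 286) [ 457.6 -130.2] [-65.6 -15.1]
(313, 320) [ 499.2 -166.7] [-100.    28.3]
```

```bash
python3 -m crank '[[-6.7,-10.3,10,0,0,0,0.55],[0,0,25,0,0,0,0.55],[0,0,25,0,0,0,0.55],[0,0,25,0,0,0,0.55],[0,0,14,0,0,0,0.55],[0,0,6,0,0,0,0.55],[0,0,1,0,0,0,0.55],[0,0,0,0,0,0,0.55]]' 60;python3 -c "
from h import *
c,im=snap('wrist','w33.png')"
```

```text
clock: 55.05
tcp_pos: [0.4651, -0.0716, 0.176]
orientation: [0.001, 0.725, 0.688, 0.0]
wrist_force: [-0.1, 0.9, -0.2]
finger_gap: 0.0467
t 55.05 grasp [465.3 -71.7  21. ] yaw -2.98 z [ 1.3e-03 -3.0e-04 -1.0e+00] gap 46.7 F [-0.1  0.9 -0.2] j [-0.32  0.32 -0.57  0.68  0.    1.3 ]
```

View pics/w33.png

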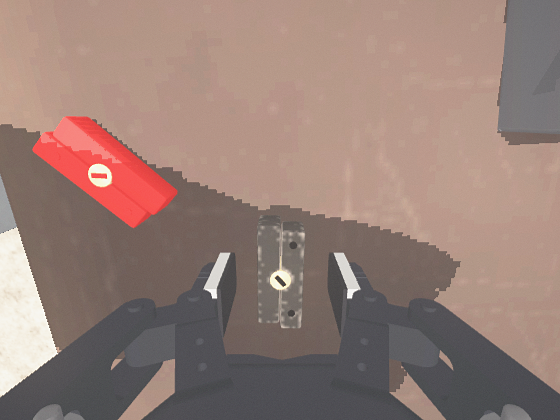

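```bash
python3 -m crank '[[0,0,1.4,0,0,0,0.55],[0,0,0,0,0,0,0.3],[0,0,0,0,0,0,0.15],[0,0,0,0,0,0,0],[0,0,0,0,0,0,0],[0,0,0,0,0,0,0],[0,0,0,0,0,0,0],[0,0,-5,0,0,0,0]]' 60;python3 -m crank '[[0,0,-20,0,0,0,0],[0,0,-45,0,0,0,0],[0,0,-55,0,0,0,0],[0,0,-35,0,0,0,0],[0,0,-5,0,0,-6.8,0],[0,0,0,0,0,0,0],[0,0,0,0,0,0,0],[0,0,0,0,0,0,0]]' 60;python3 -c "
from h import *
c,im=snap('wrist','w34.png');go(692,69,160,3.8)"
```

```text
clock: 56.1
tcp_pos: [0.4643, -0.0714, 0.1787]
orientation: [-0.001, 0.725, 0.688, -0.0]
wrist_force: [0.7, 0.5, 1.2]
finger_gap: 0.0207
clock: 57.1
tcp_pos: [0.4644, -0.0714, 0.3381]
orientation: [-0.001, 0.684, 0.73, -0.0]
wrist_force: [-0.0, -0.5, -0.3]
finger_gap: 0.0204
t 57.1 grasp [464.1 -71.3 183.1] yaw 3.75 z [-1.7e-03  7.0e-04 -1.0e+00] gap 20.4 F [-0.  -0.5 -0.3] j [-0.32  0.15 -0.34  1.09  0.    1.18]
clock 57.15 shift in present tool axes [125.2 236.3  22.9] | in final tool axes [125.1 236.4  23.2] | rotvec [-0.1 -0.  -0. ] j6 1.18
```

View pics/w34.png

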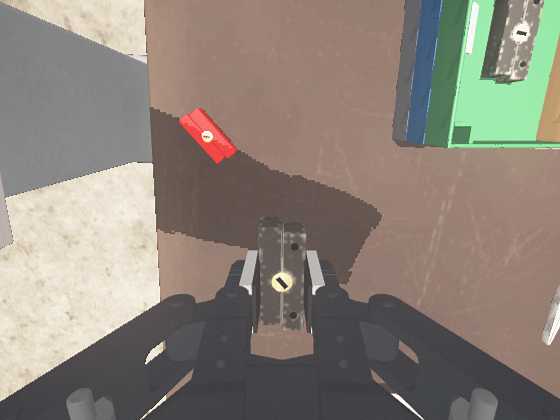

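```bash
python3 -m crank '[[10,18,0,0,0,0,0],[18,34,0,0,0,0,0],[24,46,0,0,0,0,0],[25,47,0,0,0,0,0],[22,42,0,0,0,0,0],[16,30,0,0,0,0,0],[8,15,0,0,0,0,0],[2,4,0,0,0,0,0]]' 60;python3 -m crank '[[0,0,10,0,0,0,0],[0,0,15,0,0,0,0],[0,0,10,0,0,0,0],[0,0,3,0,0,0,0],[0,0,0,0,0,0,0],[0,0,0,0,0,0,0],[0,0,0,0,0,0,0],[0,0,0,0,0,0,0]]' 60;python3 -c "
from h import *
c,im=snap('wrist','w35.png');go(692,69,94.5,3.8)"
```

```text
clock: 58.15
tcp_pos: [0.693, 0.0705, 0.3376]
orientation: [-0.0, 0.683, 0.731, -0.0]
wrist_force: [-0.2, -0.9, -0.3]
finger_gap: 0.0207
clock: 59.15
tcp_pos: [0.692, 0.0689, 0.3013]
orientation: [0.0, 0.683, 0.73, 0.0]
wrist_force: [0.2, -0.1, -1.4]
finger_gap: 0.0203
t 59.15 grasp [692.1  68.9 146.3] yaw 3.81 z [ 6.e-04  1.e-04 -1.e+00] gap 20.3 F [ 0.2 -0.1 -1.4] j [-0.02  0.59  0.22  1.2   0.    1.49]
clock 59.2 shift in present tool axes [ 0.1  0.  51.7] | in final tool axes [ 0.1  0.1 51.7] | rotvec [ 0. -0.  0.] j6 1.49
```

View pics/w35.png

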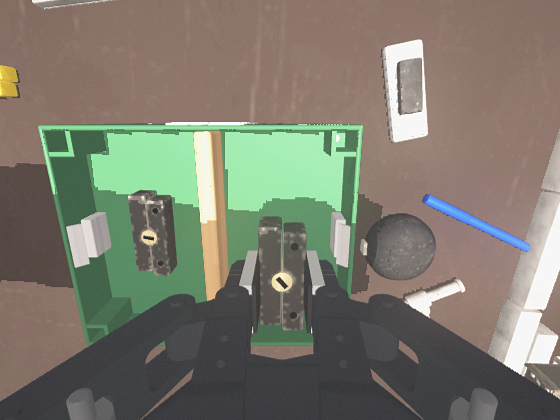

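```bash
python3 -m crank '[[0,-2,12,0,0,0,0],[0,0,15,0,0,0,0],[0,0,13,0,0,0,0],[0,0,8,0,0,0,0],[0,0,3,0,0,0,0],[0,0,0.5,0,0,0,0],[0,0,0,0,0,0,0.2],[0,0,0,0,0,0,0.34]]' 60;python3 -c "
from h import *
where()";python3 -m crank '[[0,0,0,0,0,0,0.34],[0,0,-10,0,0,0,0.34],[0,0,-20,0,0,0,0.34],[0,0,-40,0,0,0,0.4],[0,-10,-30,0,0,0,1],[0,-20,-15,0,0,0,1],[0,-10,-5,0,0,0,1],[0,0,0,0,0,0,1]]' 60;python3 -c "
from h import *
c,im=snap('wrist','w36.png');snap('scene','s36.png');go(588.5,-381.2,150,3.7)"
```

```text
clock: 60.2
tcp_pos: [0.6901, 0.0688, 0.2502]
orientation: [0.0, 0.683, 0.73, 0.0]
wrist_force: [-0.5, 0.0, 0.1]
finger_gap: 0.0292
t 60.2 grasp [690.3  68.8  95.2] yaw 3.81 z [ 0.0013  0.     -1.    ] gap 29.2 F [-0.5  0.   0.1] j [-0.02  0.62  0.14  1.09  0.    1.49]
clock: 61.2
tcp_pos: [0.6496, 0.0661, 0.3702]
orientation: [0.0, 0.683, 0.73, 0.0]
wrist_force: [0.4, -0.1, -0.9]
finger_gap: 0.0856
t 61.2 grasp [649.7  66.1 215.2] yaw 3.8 z [ 1.e-03  1.e-04 -1.e+00] gap 85.6 F [ 0.4 -0.1 -0.9] j [-0.02  0.48  0.21  1.3   0.    1.48]
t 61.25 grasp [649.9  66.1 214.4] yaw 3.8 z [ 2.e-04  1.e-04 -1.e+00] gap 85.5 F [-0.4 -0.2 -0.5] j [-0.02  0.48  0.21  1.3   0.    1.48]
clock 61.3 shift in present tool axes [-442.2  -91.1   63.9] | in final tool axes [-442.3  -90.3   63.9] | rotvec [-0.  -0.   0.1] j6 1.48
```

View pics/w36.png

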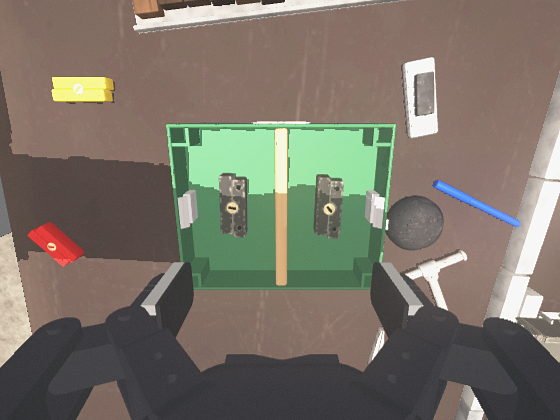

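View pics/s36.png

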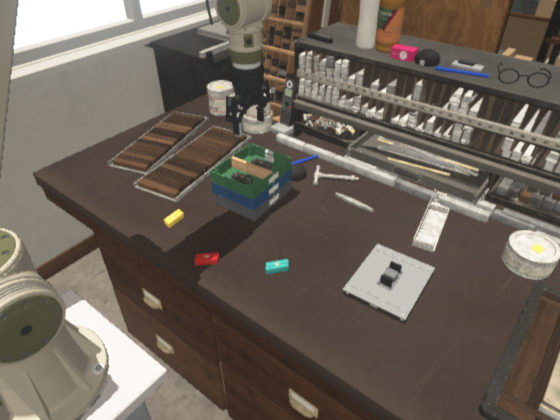

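```bash
python3 -m crank '[[-15,-3,0,0,0,0,1],[-40,-8,0,0,0,0,1],[-55,-11,0,0,0,0,1],[-60,-12,0,0,0,0,1],[-60,-12,0,0,0,0,1],[-60,-12,0,0,0,0,1],[-60,-13,0,0,0,0,1],[-50,-11,0,0,0,0,1]]' 60;python3 -m crank '[[-30,-6,10,0,0,0,1],[-12,-3,20,0,0,0,1],[0,0,20,0,0,0,1],[0,0,10,0,0,0,1],[0,0,4,0,0,0,1],[0,0,0,0,0,0,1],[0,0,0,0,0,0,1],[0,0,0,0,0,0,1]]' 60;python3 -c "
from h import *
c,im=snap('wrist','w37.png');go(588.9,-381,38.6,3.61)"
```

```text
clock: 62.3
tcp_pos: [0.5935, -0.342, 0.3685]
orientation: [-0.0, 0.684, 0.73, -0.0]
wrist_force: [0.1, 0.6, -0.1]
finger_gap: 0.0855
clock: 63.3
tcp_pos: [0.5888, -0.3809, 0.3063]
orientation: [0.001, 0.683, 0.73, 0.0]
wrist_force: [-0.3, -0.4, 0.2]
finger_gap: 0.0856
t 63.3 grasp [ 588.9 -381.   151.3] yaw 3.83 z [ 1.1e-03 -8.0e-04 -1.0e+00] gap 85.6 F [-0.3 -0.4  0.2] j [-0.69  0.6   0.25  1.22  0.    0.82]
clock 63.35 shift in present tool axes [-0.000e+00  1.000e-01  1.126e+02] | in final tool axes [-1.000e-01  2.000e-01  1.126e+02] | rotvec [0.  0.  0.2] j6 0.82
```

View pics/w37.png

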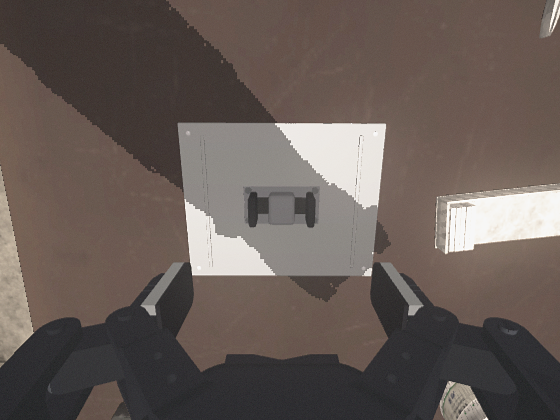

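Lid untouched and centred. Descend.

```bash
python3 -m crank '[[0,0,15,0,0,0.2,1],[0,0,25,0,0,0,1],[0,0,28,0,0,0,1],[0,0,22,0,0,0,1],[0,0,12,0,0,0,1],[0,0,7,0,0,0,1],[0,0,2.5,0,0,0,1],[0,0,0,0,0,0,1]]' 60;python3 -c "
from h import *
c,im=snap('wrist','w38.png');go(588.9,-381,38.6,3.61)"
```

```text
clock: 64.35
tcp_pos: [0.5887, -0.3812, 0.1945]
orientation: [0.0, 0.685, 0.729, 0.0]
wrist_force: [0.4, 0.4, 0.4]
finger_gap: 0.0858
t 64.35 grasp [ 588.8 -381.2   39.5] yaw 3.61 z [ 8.e-04 -5.e-04 -1.e+00] gap 85.8 F [0.4 0.4 0.4] j [-0.69  0.67  0.1   0.99  0.    0.82]
clock 64.4 shift in present tool axes [0.2 0.1 1.2] | in final tool axes [0.2 0.1 1.2] | rotvec [ 0.1  0.  -0. ] j6 0.82
```

View pics/w38.png

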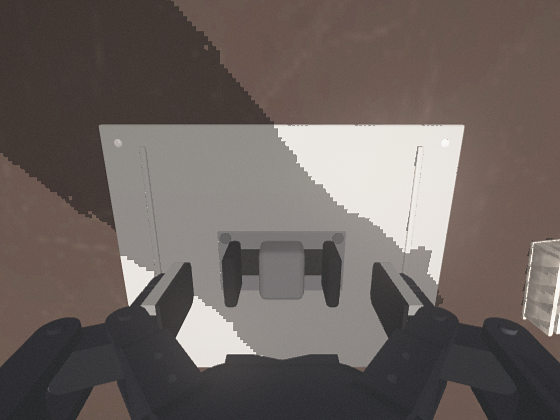

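```bash
python3 -m crank '[[0,0,0.6,0,0,0,1],[0,0,0,0,0,0,0.6],[0,0,0,0,0,0,0.45],[0,0,0,0,0,0,0.35],[0,0,0,0,0,0,0.2],[0,0,0,0,0,0,0.2],[0,0,0,0,0,0,0.2],[0,0,0,0,0,0,0.2]]' 70;python3 -c "
from h import *
where()";python3 -m crank '[[0,0,-2,0,0,0,0.2],[0,0,-8,0,0,0,0.2],[0,0,-20,0,0,0,0.2],[0,0,-30,0,0,0,0.2],[0,0,-35,0,0,0,0.2],[0,0,-25,0,0,0,0.2],[0,0,-10,0,0,0,0.2],[0,0,0,0,0,0,0.2]]' 70;python3 -c "
from h import *
c,im=snap('wrist','w39.png');go(649.2,65.7,165,3.61)"
```

```text
clock: 65.4
tcp_pos: [0.5891, -0.3813, 0.1953]
orientation: [0.001, 0.684, 0.729, 0.0]
wrist_force: [-0.3, 1.1, 7.5]
finger_gap: 0.0347
t 65.4 grasp [ 589.5 -381.6   40.3] yaw 3.61 z [ 0.0025 -0.0017 -1.    ] gap 34.7 F [-0.3  1.1  7.5] j [-0.69  0.67  0.1   0.99  0.    0.82]
clock: 66.4
tcp_pos: [0.5885, -0.381, 0.3234]
orientation: [0.0, 0.685, 0.729, 0.0]
wrist_force: [-0.6, 0.2, -2.6]
finger_gap: 0.0338
t 66.4 grasp [ 588.5 -381.   168.4] yaw 3.61 z [ 2.e-04 -0.e+00 -1.e+00] gap 33.8 F [-0.6  0.2 -2.6] j [-0.69  0.59  0.28  1.26  0.    0.82]
clock 66.45 shift in present tool axes [441.8  88.9   2.7] | in final tool axes [441.8  88.9   2.3] | rotvec [-0.1 -0.1 -0. ] j6 0.82
```

View pics/w39.png

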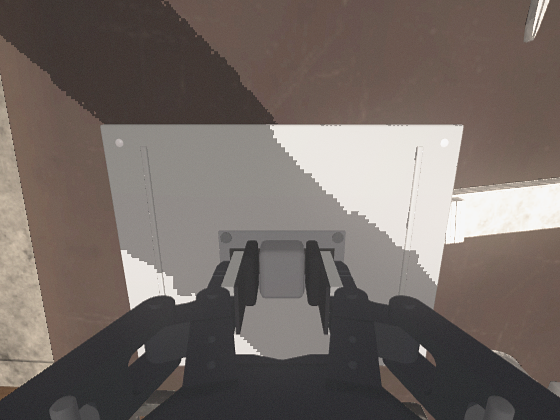

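Run:
```python
from h import *
c=calibration('wrist');im=cv2.imread('pics/w36.png')
# camera at w36: same yaw, tcp (649.6,66.1,369.8): transform by current pose difference
s,Rt=tool();E=c["extrinsics"];Rc=E[:3,:3];cc=-Rc.T@E[:3,3]
off=cc-s["tcp_pos"]; yaw0=3.61;D=R.from_euler('z',3.81-yaw0,degrees=True)
n=D.apply(off)+np.array([.6497,.0661,.3698]);Rn=(Rc@D.inv().as_matrix())
c2=dict(c);E2=np.eye(4);E2[:3,:3]=Rn;E2[:3,3]=-Rn@n;c2["extrinsics"]=E2
corners(c2,im,[(168,125),(395,125),(384,289),(180,290)],.105,4)
cv2.imwrite('pics/w36a.png',cv2.resize(im[110:300,160:400],None,fx=3.3,fy=3.3,interpolation=cv2.INTER_CUBIC))
# lid held now: corners
im=cv2.imread('pics/w39.png')
corners(c,im,[(101,125),(463,125)],s["tcp_pos"][2]-.1808+.003,4)
p=corners(c,im,[(119,143),(445,143)],s["tcp_pos"][2]-.1808+.003,3)
im=cv2.imread('pics/w4.png');print('w4')
```

```text
[[165.89999389648438, 124.5999984741211], [394.6000061035156, 124.4000015258789], [383.79998779296875, 289.3999938964844], [181.39999389648438, 293.3999938964844]]
[[559.0, 129.2], [728.3, 140.6], [742.8, 3.0], [566.6, -12.9]]
centre [649.2  65. ] edges [np.float64(169.7), np.float64(138.4), np.float64(176.9), np.float64(142.3)] ang [np.float64(3.88), np.float64(-83.98), np.float64(-174.84), np.float64(93.06)]
[[101.80000305175781, 123.4000015258789], [463.0, 124.9000015258789]]
[[500.0, -315.8], [668.0, -305.8]]
centre [ 584.  -310.8] edges [np.float64(168.3), np.float64(168.3)] ang [np.float64(3.4), np.float64(-176.6)]
[[119.0, 143.0], [445.0, 143.0]]
[[507.2, -324.2], [661.5, -314.4]]
centre [ 584.3 -319.3] edges [np.float64(154.6), np.float64(154.6)] ang [np.float64(3.64), np.float64(-176.36)]
w4
```

View pics/w36a.png

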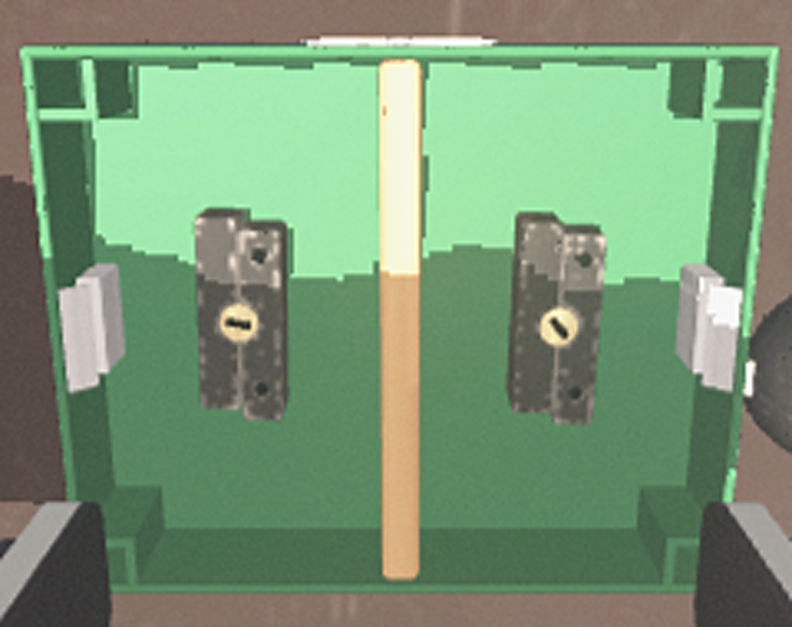

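```bash
python3 -m crank '[[15,3,-4,0,0,0,0.2],[35,7,-4,0,0,0,0.2],[50,10,0,0,0,0,0.2],[55,11,0,0,0,0,0.2],[60,12,0,0,0,0,0.2],[60,12,0,0,0,0,0.2],[55,11,0,0,0,0,0.2],[45,9,0,0,0,0,0.2]]' 70;python3 -m crank '[[35,7,0,0,0,0,0.2],[20,4.5,0,0,0,0,0.2],[9,2,0,0,0,0,0.2],[2,0.5,0,0,0,0,0.2],[0,0,0,0,0,0,0.2],[0,0,0,0,0,0,0.2],[0,0,0,0,0,0,0.2],[0,0,0,0,0,0,0.2]]' 70;python3 -c "
from h import *
c,im=snap('wrist','w40.png');go(649.2,65.2,130.8,3.7);snap('scene','s40.png');go(649.2,65.2,130.8,3.7)
im=cv2.imread('pics/s40.png')
cv2.imwrite('pics/s40a.png',cv2.resize(im[100:250,180:340],None,fx=4,fy=4,interpolation=cv2.INTER_CUBIC))"
```

```text
clock: 67.45
tcp_pos: [0.639, 0.0014, 0.3306]
orientation: [-0.001, 0.684, 0.73, -0.0]
wrist_force: [0.0, 0.0, -2.1]
finger_gap: 0.0344
clock: 68.45
tcp_pos: [0.6496, 0.0643, 0.3315]
orientation: [0.0, 0.685, 0.729, 0.0]
wrist_force: [-0.4, 0.1, -2.5]
finger_gap: 0.0342
t 68.45 grasp [649.6  64.3 176.5] yaw 3.57 z [ 2.e-04  1.e-04 -1.e+00] gap 34.2 F [-0.4  0.1 -2.5] j [-0.02  0.49  0.13  1.21  0.    1.48]
clock 68.5 shift in present tool axes [ 0.8 -0.3 45.6] | in final tool axes [ 0.8 -0.3 45.6] | rotvec [ 0.  -0.  -0.1] j6 1.48
t 68.5 grasp [649.6  64.4 176.4] yaw 3.58 z [ 1.e-04  1.e-04 -1.e+00] gap 34.1 F [ 0.1  0.2 -2.2] j [-0.02  0.49  0.13  1.21  0.    1.48]
clock 68.55 shift in present tool axes [ 0.7 -0.3 45.6] | in final tool axes [ 0.7 -0.3 45.6] | rotvec [ 0.  -0.  -0.1] j6 1.48
```

View pics/s40a.png

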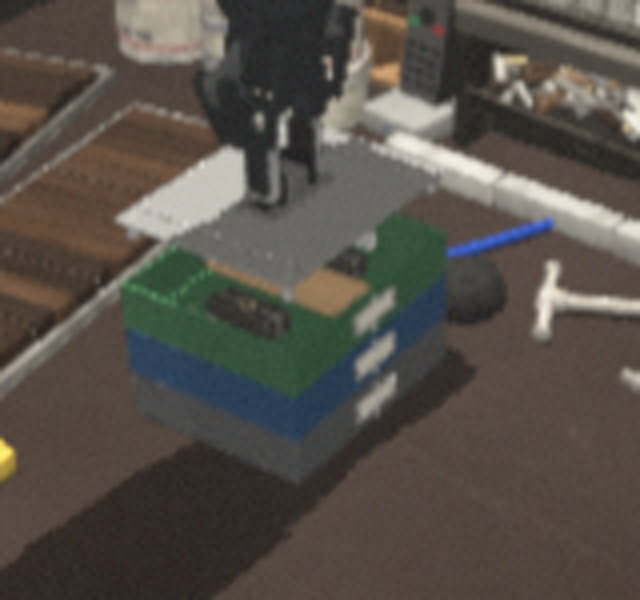

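View pics/w40.png

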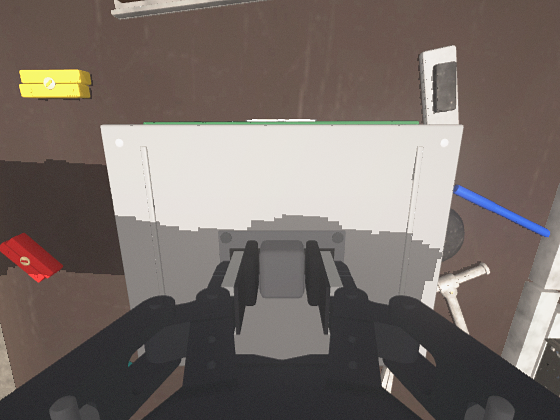

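```bash
python3 -m crank '[[0.7,-0.3,6,0,0,-0.1,0.2],[0,0,8,0,0,0,0.2],[0,0,8,0,0,0,0.2],[0,0,5,0,0,0,0.2],[0,0,2.5,0,0,0,0.2],[0,0,2,0,0,0,0.2],[0,0,2,0,0,0,0.2],[0,0,2,0,0,0,0.2]]' 70;python3 -c "
from h import *
go(649.2,65.2,130.8,3.7);where();snap('scene','s41.png')
im=cv2.imread('pics/s41.png')
cv2.imwrite('pics/s41a.png',cv2.resize(im[100:250,180:340],None,fx=4,fy=4,interpolation=cv2.INTER_CUBIC))"
```

```text
clock: 69.55
tcp_pos: [0.6493, 0.0655, 0.296]
orientation: [0.0, 0.684, 0.73, 0.0]
wrist_force: [-0.7, 0.5, -3.3]
finger_gap: 0.0347
clock 69.55 shift in present tool axes [-0.2 -0.1 10.2] | in final tool axes [-0.2 -0.1 10.2] | rotvec [ 0. -0.  0.] j6 1.48
t 69.55 grasp [649.4  65.5 141. ] yaw 3.71 z [ 5.e-04  1.e-04 -1.e+00] gap 34.7 F [-0.7  0.5 -3.3] j [-0.02  0.51  0.07  1.13  0.    1.48]
t 69.55 grasp [649.4  65.5 141. ] yaw 3.71 z [ 5.e-04  1.e-04 -1.e+00] gap 34.7 F [-0.7  0.5 -3.3] j [-0.02  0.51  0.07  1.13  0.    1.48]
```

View pics/s41a.png

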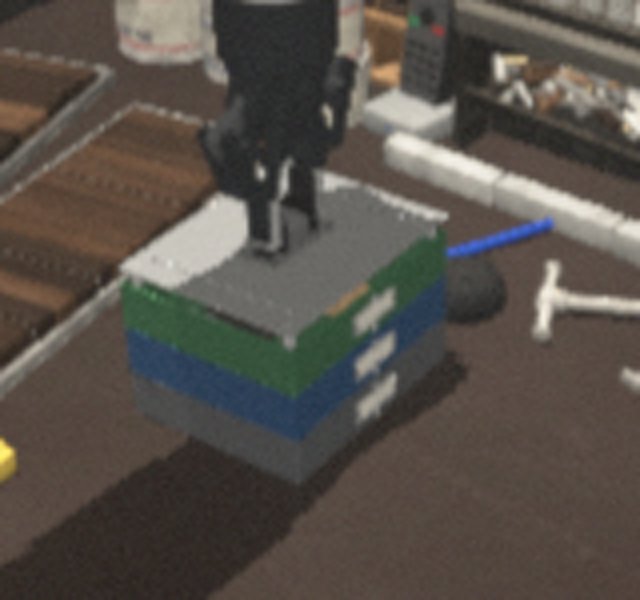

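```bash
python3 -m crank '[[0,0,2,0,0,0,0.2],[0,0,2,0,0,0,0.2],[0,0,2,0,0,0,0.2],[0,0,2,0,0,0,0.2],[0,0,1.5,0,0,0,0.2],[0,0,0.5,0,0,0,0.2],[0,0,0,0,0,0,0.2],[0,0,0,0,0,0,0.2]]' 70;python3 -c "
from h import *
where();snap('scene','s42.png')
im=cv2.imread('pics/s42.png')
cv2.imwrite('pics/s42a.png',cv2.resize(im[100:250,180:340],None,fx=4,fy=4,interpolation=cv2.INTER_CUBIC))"
```

```text
clock: 70.6
tcp_pos: [0.6491, 0.0655, 0.2866]
orientation: [0.0, 0.684, 0.73, 0.0]
wrist_force: [-3.9, -0.1, 5.2]
finger_gap: 0.0342
t 70.6 grasp [649.2  65.5 131.6] yaw 3.71 z [ 5.e-04 -0.e+00 -1.e+00] gap 34.2 F [-3.9 -0.1  5.2] j [-0.02  0.51  0.06  1.11  0.    1.48]
t 70.6 grasp [649.2  65.5 131.6] yaw 3.71 z [ 5.e-04 -0.e+00 -1.e+00] gap 34.2 F [-3.9 -0.1  5.2] j [-0.02  0.51  0.06  1.11  0.    1.48]
```

View pics/s42a.png

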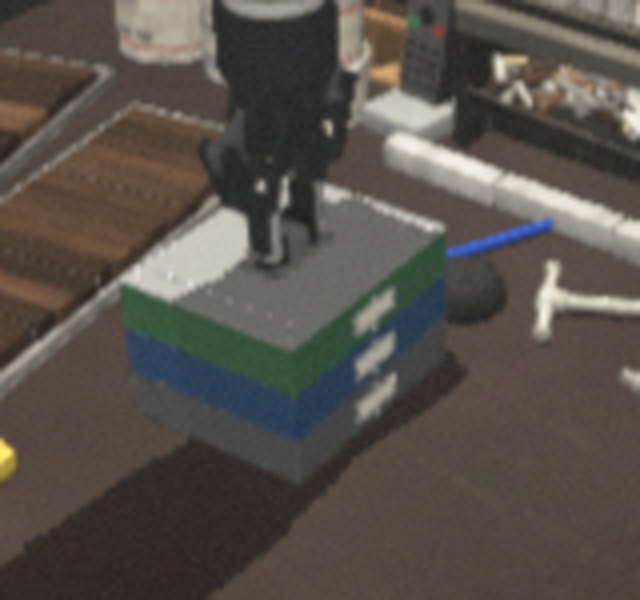

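```bash
python3 -m crank '[[0,0,0.3,0,0,0,0.2],[0,0,0,0,0,0,0.5],[0,0,0,0,0,0,0.7],[0,0,0,0,0,0,0.9],[0,0,0,0,0,0,1],[0,0,0,0,0,0,1],[0,0,0,0,0,0,1],[0,0,-10,0,0,0,1]]' 70;python3 -m crank '[[0,0,-25,0,0,0,1],[0,0,-40,0,0,0,1],[0,0,-30,0,0,0,1],[0,0,-10,0,0,0,1],[0,0,0,0,0,0,1],[0,0,0,0,0,0,1],[0,0,0,0,0,0,1],[0,0,0,0,0,0,1]]' 70;python3 -c "
from h import *
snap('wrist','w43.png');snap('scene','s43.png')
im=cv2.imread('pics/s43.png')
cv2.imwrite('pics/s43a.png',cv2.resize(im[100:250,180:340],None,fx=4,fy=4,interpolation=cv2.INTER_CUBIC))
c=calibration('wrist');im=cv2.imread('pics/w43.png');v=im[110:300,170:400];cv2.imwrite('pics/w43a.png',cv2.resize(v,None,fx=3.4,fy=3.4,interpolation=cv2.INTER_CUBIC))
"
```

```text
clock: 71.65
tcp_pos: [0.6489, 0.0654, 0.2951]
orientation: [-0.001, 0.684, 0.73, -0.001]
wrist_force: [0.0, -0.8, -0.2]
finger_gap: 0.085
clock: 72.65
tcp_pos: [0.6491, 0.0654, 0.3996]
orientation: [-0.001, 0.684, 0.73, -0.001]
wrist_force: [0.0, -0.6, 0.0]
finger_gap: 0.085
t 72.65 grasp [648.9  65.4 244.6] yaw 3.71 z [-1.6e-03  1.0e-04 -1.0e+00] gap 85.0 F [ 0.  -0.6  0. ] j [-0.02  0.47  0.27  1.37  0.    1.48]
t 72.7 grasp [649.   65.4 244.9] yaw 3.71 z [-1.2e-03  1.0e-04 -1.0e+00] gap 85.5 F [-0.1  0.2  0.6] j [-0.02  0.47  0.27  1.37  0.    1.48]
```

View pics/s43a.png

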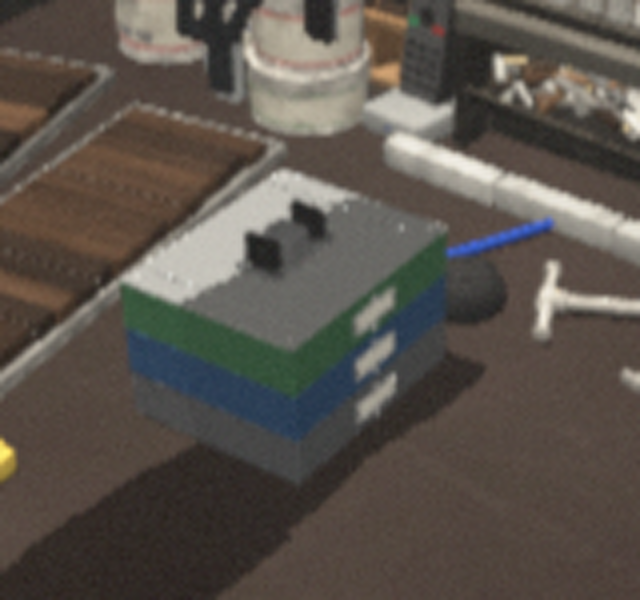

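View pics/w43a.png

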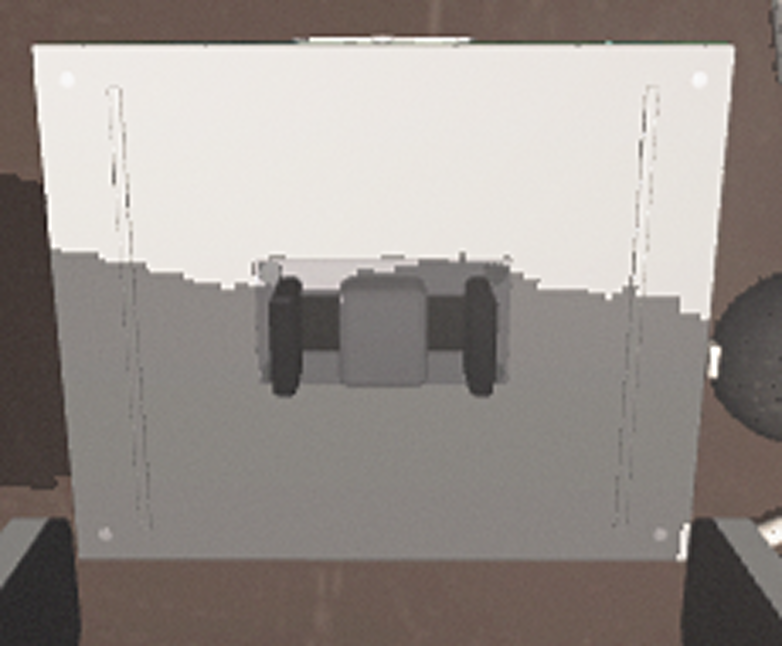

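View pics/s43.png

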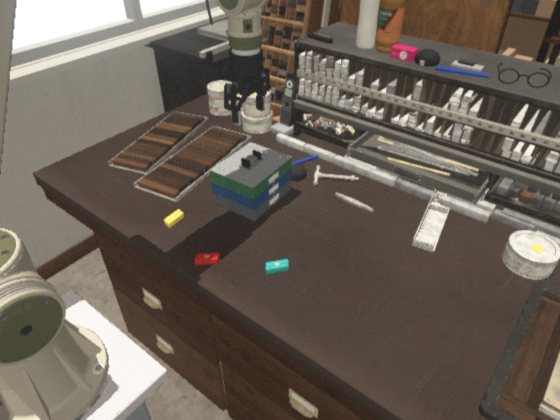

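Run:
```python
from h import *
c=calibration('scene')
# expected projected corners of lid top if seated (z=.108), and 4 mm higher
t=np.radians(3.75);u=np.array([np.cos(t),np.sin(t)]);v=np.array([-u[1],u[0]]);o=np.array([.6492,.0655])
for z in(.108,.112):
    P=[np.r_[o+a*.086*u+b*.07*v,z] for a,b in((-1,-1),(1,-1),(-1,1))]
    print(z,np.round(proj(c,P),1).tolist())
im=cv2.imread('pics/s43.png')
for r in range(178,205,1): print(r,im[r,252].tolist(),end=' ')
```

```text
0.108 [[252.7, 186.5], [291.6, 155.7], [209.4, 168.8]]
0.112 [[252.6, 185.1], [291.6, 154.4], [209.2, 167.5]]
178 [99, 104, 104] 179 [101, 104, 106] 180 [98, 101, 101] 181 [104, 108, 109] 182 [99, 103, 105] 183 [101, 104, 107] 184 [112, 114, 118] 185 [108, 114, 115] 186 [99, 105, 104] 187 [84, 91, 84] 188 [64, 84, 60] 189 [58, 80, 54] 190 [58, 80, 54] 191 [60, 81, 56] 192 [54, 78, 50] 193 [57, 79, 51] 194 [58, 81, 52] 195 [59, 86, 56] 196 [57, 81, 52] 197 [61, 83, 56] 198 [60, 74, 48] 199 [75, 68, 46] 200 [84, 64, 43] 201 [85, 63, 43] 202 [84, 64, 44] 203 [81, 60, 42] 204 [86, 61, 44]
```

```bash
python3 -c "
from workcell import *
print(hand_in())"
```

```text
the job is handed in; nothing more can be done
None
```

I finished the job and handed it in at about 73 s of the 210 s allowed. `hand_in()` reports no verdict, so I can't say whether it was scored as passed.

**What I did:** I squeezed the tabs, lifted the lid off and set it aside. The blue tray went onto the grey one, and the short bar went into the blue tray. The green tray went on top, with both quoins in it. I then set the lid on the green tray with the tabs squeezed, released it and moved the arm clear. I saw no long bar or third quoin in any picture, so I took them to be absent.

**Last checks:**
- **Stack:** the scene picture shows grey, blue, green and lid flush with no gaps. The lid's front corner is at about row 186.5, where the calibration puts a fully seated lid; 4 mm too high would put it at 185.1.
- **Lid height:** the tool height when the lid touched down suggested it was up to 1 mm high. That is within the 3 mm allowed.
- **Tabs:** the wrist picture shows both tabs sprung out, with the same width relative to the lid plate as at the start.
- **Quoins and bar:** both quoins showed in the green tray's pockets just before the lid went on. I last saw the bar in the blue tray just after I put it there, so once it was covered I could not check it again.
- **Other tools:** the tweezers and the tape measure look unmoved. The stamp pad was last seen in place as the lid was being set; I did not measure any of them again.

I did not test the latch by pressing on the lid or pulling it.

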